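# Fill the spring-fed display lane, tall at the back

## Task

Load the display lane on the counter from its open front end: first the tall amber bottle at the back against the sprung plate, then the green middle bottle, last the white jar with the red lid, so that the heights step down to the front. The full row is a little longer than the free lane, so push it back against the spring with the jar, press the jar gently down behind the orange front lip until it stands on the lane's floor, and let go: all three must stand upright, flat on the lane's floor, in one tight row. The floor's height differs each time, so feel for it: neither drop the bottles onto it nor press it down; tip nothing over, do not knock the stand hard with the gripper, and leave the mortar, the tub and the carton where they are.

Things in the scene. Friction and masses are not known exactly. Their poses are not given: they have to be found in the camera images.
- stand: Fixed wooden display stand with one lane. x runs along the lane from the front (robot's side) to the back, y left, z up. Origin: on the counter under the lane's middle, at the front lip's inner face. In mm: base x -8 to 242, y -85 to 85. Rails: inner faces y +-35, outer +-43, top z 32.
- floor (a joint): Overload give of the lane's white floor plate, 69 mm wide, from stand x 1 to 239 mm, level: 0 m as it should be; the plate is forced down (value grows to 0.012) if pressed with more than about 35 N and stays down. The plate's height is preset differently each time and not measured: at joint value 0 its top lies somewhere from stand z 10 to 26 mm. Feel for it.
- lip (a point): Middle of the top edge of the orange front lip, on its inner face: in the stand's frame x 0, y 0, z 46 mm. The lip is 8 mm thick (stand x -8 to 0) and 86 mm wide. Same axes as the stand.
- roof (a point): Middle of the front lower edge of the fixed roof board: stand x 136, y 0, z 225 mm. Roof from there back to x 242, y -85 to 85, top at most z 249; carried by side panels at y +-74 to 85, x 179 to 239. To put a thing under the roof, reach in tilted from the front; a tall thing cannot pass over a shorter one there. Same axes as the stand.
- pusher (a joint): Black sprung plate at the back of the lane, slides along the stand's x axis: its front face is at stand x = 160 mm + joint value. 0 m is its foremost rest position, 0.04 m the end of its travel. Plate 66 mm wide, from z 24 to 119 mm. The spring pushes it forward with about 5 N at 0 and 1 N more for each 10 mm. With the full row in place it reads about 0.014.
- tall_bottle: Loose upright amber bottle with yellow label and black cap, 175 mm high, about 0.18 kg. Straight round body 56 mm in diameter up to 135 mm, then shoulder and cap 28 mm in diameter. Origin: centre of the underside, z up along the bottle.
- middle_bottle: Loose upright green bottle with white label and white cap, 125 mm high, about 0.15 kg. Straight round body 56 mm in diameter up to 92 mm, then shoulder and cap 28 mm in diameter. Origin: centre of the underside, z up.
- jar: Loose upright round white jar with a blue band and a red lid, 62 mm in diameter over its full height of 80 mm (lid from 56 mm up), about 0.16 kg. Origin: centre of the underside, z up. In the lane, rubbing on bottle and lip, it may need to be pressed down to the floor.
- mortar: Bystander: brass mortar 100 mm wide and 90 mm high with a pestle leaning out to 150 mm high. Origin: centre of the underside.
- tub: Bystander: round blue plastic tub with lid, 96 mm in diameter, 122 mm high. Origin: centre of the underside.
- carton: Bystander: closed cardboard carton 90 x 60 x 55 mm. Origin: centre of the underside.
There are look-alikes about, which are no part of the job. Of the things that look like the jar, the larger one is meant. Several things look just like the middle_bottle: the one meant starts farthest to the robot's left.

How it is judged (in metres and radians):
On the way, in this order (a step that is already met when the one before it is completed fails the run):
1. the tall bottle stands upright on the lane's floor in the back part of the lane (x of tall_bottle in the frame of stand between 0.1 and 0.17 m and y of tall_bottle in the frame of stand between -0.01 and 0.01 m and z of tall_bottle in the frame of stand below 0.0295 m and angle between tall_bottle's own z axis and vertical below 0.1 rad), for 0.2 s.
2. the middle bottle stands upright on the lane's floor in front of the tall one (all of step 1 and x of middle_bottle in the frame of stand between 0.045 and 0.12 m and y of middle_bottle in the frame of stand between -0.01 and 0.01 m and z of middle_bottle in the frame of stand below 0.0295 m and angle between middle_bottle's own z axis and vertical below 0.1 rad), for 0.2 s.
3. the jar stands on the lane's floor behind the lip, with the row pressed back on the spring (x of jar in the frame of stand between 0.026 and 0.046 m and y of jar in the frame of stand between -0.01 and 0.01 m and z of jar in the frame of stand below 0.0295 m and angle between jar's own z axis and vertical below 0.1 rad and z of jar in the frame of middle_bottle between -0.003 and 0.003 m and value of joint pusher above 0.008 m), for 0.2 s.
At the end, for the whole second after the job is handed in: All three in the lane, upright within 0.1 rad, undersides level with one another within 3 mm, within 10 mm of its middle line, released, at rest; in the stand's frame z below 29.5 mm, jar at x 26 to 37 mm, middle bottle 84 to 98, tall bottle 138 to 156; pusher pressed back 8 to 22 mm (x of jar in the frame of stand between 0.026 and 0.037 m and y of jar in the frame of stand between -0.01 and 0.01 m and z of each of jar, middle_bottle, tall_bottle in the frame of stand below 0.0295 m and angle between each of jar, middle_bottle, tall_bottle's own z axis and vertical below 0.1 rad and linear speed of each of jar, middle_bottle, tall_bottle below 0.02 m/s and x of middle_bottle in the frame of stand between 0.084 and 0.098 m and y of middle_bottle in the frame of stand between -0.01 and 0.01 m and x of tall_bottle in the frame of stand between 0.138 and 0.156 m and y of tall_bottle in the frame of stand between -0.01 and 0.01 m and value of joint pusher between 0.008 and 0.022 m and z of jar in the frame of middle_bottle between -0.003 and 0.003 m and z of middle_bottle in the frame of tall_bottle between -0.003 and 0.003 m); the robot touches nothing.
It fails at once if the mortar, tub or carton is moved more than 25 mm (distance of any of mortar, tub, carton from where it was at the start of the episode above 0.025 m).
It fails at once if a bottle or the jar is tipped over (more than 0.7 rad) (angle between any of tall_bottle, middle_bottle, jar's own z axis and vertical above 0.7 rad).
It fails at once if the robot or its fingers knock against the stand with more than 30 N (contact force between any of the arm, the fingers and stand above 30 N).
It fails at once if the lane's floor is forced down more than 2 mm by pressing too hard (value of joint floor above 0.002 m).
It fails at once if a bottle is dropped or slammed onto the lane's floor (faster than 0.35 m/s in the lane, before the row is sprung back) ((x of tall_bottle in the frame of stand between 0 and 0.17 m and y of tall_bottle in the frame of stand between -0.02 and 0.02 m and z of tall_bottle in the frame of stand below 0.04 m and linear speed of tall_bottle above 0.35 m/s and value of joint pusher below 0.004 m) or (x of middle_bottle in the frame of stand between 0 and 0.17 m and y of middle_bottle in the frame of stand between -0.02 and 0.02 m and z of middle_bottle in the frame of stand below 0.04 m and linear speed of middle_bottle above 0.35 m/s and value of joint pusher below 0.004 m)).
It also fails if it takes over 69 s, if anything falls off the work surface, if the arm or the gripper's body presses on something with over 40 N, if the wrist force passes 120 N, or if a joint passes its speed limit or range.

## Robot

A 6-joint arm with a two-finger parallel gripper is mounted at the origin on the work surface. World frame = base frame: x ahead of the robot, y to its left, z up, the work surface at z = 0. Lengths are in mm, angles in rad, forces in N, time in s.
With the tool pointing down it reaches from about 400 to 925 mm from the base axis. Payload 12.5 kg.
Tool frame: the origin (TCP) lies at the very end of the fingers, on their centre line; the grasp point (between the pads) lies 19 mm behind it (env.grip_point_offset is the distance from the TCP to the grasp point, in mm); z points along the fingers, y is the direction in which the jaws open and shut (so a half turn about z gives the same grasp; the last joint's range is limited). The gripper opens to 95 mm and grips with 3 to 60 N. Pads are 20 mm wide; open, the fingers measure 119 mm over their backs; the gripper's body (75 mm by 180 mm) begins 59 mm behind the grasp point.
Start: joints at [-1.264, 0.491, 1.559, -0, 1.092, -0.106], TCP at [250.759, -572.509, 214.661] pointing down, gripper open.
Joint ranges: [-3.1, 3.1], [-0.84, 2.19], [0.05, 2.79], [-1.13, 4.28], [0.06, 2.93], [-2.69, 2.69]. Speed limits (rad/s): [2.22, 2.22, 2.79, 3.14, 3.14, 3.14].

## Interface

Orientations are given as [roll, pitch, yaw] about the fixed x, y, z axes, in that order (R = Rz(yaw) Ry(pitch) Rx(roll)).
In Python, from cell import env gives the robot as it stands.
- The arm moves only by the tool drive_tool, never from a script. Its argument "commands" is a list of rows, each an object of numbers: "dx", "dy", "dz": the shift along the world's x, y, z in mm; "yaw": the turn about the world's z in degrees. In form: [{"dx": .., "dy": .., "dz": .., "yaw": ..}, ...]. A call has 1 to 5 rows; each row shifts and turns the commanded pose from where the row before left it; what a row does not reach is not made up. A row lasts 1/12 s, in which the tool goes at most 41.7 mm and 7.16 degrees, less where a joint would pass 70% of its speed; a pose out of reach is approached as far as the arm can. A call with a gripper value outside its range is refused whole. "grip" is the opening, from 0 (shut) to 1 (fully open), set as the call begins (left out, the last holds). The fingers move at their own pace and stop on an object; the grip force is fixed at half the most. Time passes only in rows, so rows that do not move let the fingers close. It gives the time, the measured TCP pose, the force and the opening at its end, in the units of the state.
- env.state(): the state, without advancing time (a new reading comes with each control period).
- env.read_camera(name): name is "side" or "top"; returns the picture (480x640x3 uint8, red, green, blue); there is no depth.
- env.calibration(name): a dict with "intrinsics" (3x3 intrinsics, pixels), "dist_coeffs" ([k1, k2, p1, p2, k3] as OpenCV has them; the pictures are not rectified), "rvec" (rotation vector, rad) and "tvec" (3), from world to camera coordinates, as OpenCV has them. Camera axes: x right, y down, z forward; pixel columns grow to the right and rows downward; lengths in mm; the calibration is good to about 2 mm. A picture is of the moment at which its call begins. calibration takes no time and is no camera call.
- env.job_done(): hands the job in, once; it reports no verdict.
Trained networks look in the newest picture that a camera, given by its name, has taken for a name from the list of things; names that differ only in an ending like _2 or _b are one class to them, and where a whole thing is asked for, a point or a joint stands for the part that bears it (a point fixed in the world has none). Each returns a list of dicts, best first, with "conf" (0 to 1); they miss things now and then, are a little off and sometimes report something else, mostly with a low value. They report only what shows in the picture. A call takes as long as a camera call. They do not tell look-alikes from the thing itself.
- env.trace(query, camera): "pixels" (480x640 bool, what is visible of it) and "pixel" ([column, row] in pixels, amid what is visible of it).
- env.place_of(query, camera): "pixel" ([column, row] in pixels: a listed point, or the origin of a listed thing).
The state is a dict: "t": time; "joints": joint angles; "qvel": joint speeds; "tau": joint torques, N m; "eef_pos": TCP position; "tcp_rot": TCP orientation; "ft_force": force on the tool from outside, world axes, zero at the start; "moment": the same for the moment, N m; "opening": opening from 0.0 (shut) to 1.0 (fully open).
Only numpy, scipy, OpenCV 4.12 (cv2) and the standard library are available. Lean on these libraries where they do the work, as an engineer would, in place of code of your own. Each camera call takes 0.05 s, during which the arm holds its last target.

## Working session

There is one attempt and no reset: what is moved stays moved. The work goes in short steps, Python scripts to look and compute and a tool call to move; the robot and the scene stay as the last step left them, time stands still between calls to the robot, and variables do not carry over. Pictures are saved under pics/ and viewed, and the job is handed in when it is done.

Besides the shell and the picture viewer there is one more tool, called after "Emit:" by a JSON object that holds its "api" and its "payload". drive_tool: Moves the arm, as the interface text tells. Its arguments: {"type":"object","properties":{"commands":{"type":"array"},"grip":{"type":"number"}},"required":["commands"]}

```bash
ls; mkdir -p pics; python3 - <<'E'
from cell import env
import cv2
print(env.state())
for c in ("side","top"):
    im=env.read_camera(c); cv2.imwrite(f"pics/{c}0.png",im[:,:,::-1])
    print(c,env.calibration(c))
E
```

```text
pics
{'t': 0.0, 'joints': array([-1.26360400e+00,  4.91545804e-01,  1.55946331e+00,  1.03090309e-05,
        1.09171433e+00, -1.05630673e-01]), 'qvel': array([ 0.00066405, -0.00139133, -0.00076548, -0.00170069, -0.00024858,
        0.00120076]), 'tau': array([ 1.74328034e-03, -6.12639356e+01, -2.58187723e+01,  6.94509898e-02,
        4.82622266e-02, -3.73382306e-05]), 'eef_pos': array([ 250.67605169, -572.24828708,  214.06552689]), 'tcp_rot': array([-3.14046913e+00, -1.28316138e-04,  4.12818172e-01]), 'ft_force': array([ 1.49850839, -0.43095733, -0.25897729]), 'moment': array([-0.03198991, -0.03446608,  0.020972  ]), 'opening': 0.9987650821640598}
side {'intrinsics': array([[605.94243409,   0.        , 318.10721898],
       [  0.        , 605.94243409, 239.19636388],
       [  0.        ,   0.        ,   1.        ]]), 'dist_coeffs': array([-0.08124294,  0.        ,  0.        ,  0.        ,  0.        ]), 'rvec': array([ 0.79438435, -2.66438203,  0.98316022]), 'tvec': array([ 520.28150031,  338.49999454, 1456.41933969])}
top {'intrinsics': array([[498.00030222,   0.        , 317.99349712],
       [  0.        , 498.00030222, 238.21520113],
       [  0.        ,   0.        ,   1.        ]]), 'dist_coeffs': array([-0.0994554,  0.       ,  0.       ,  0.       ,  0.       ]), 'rvec': array([ 2.17123205, -2.18316628,  0.06769755]), 'tvec': array([  27.89027189,  600.64644524, 1121.47284753])}
```

View pics/side0.png

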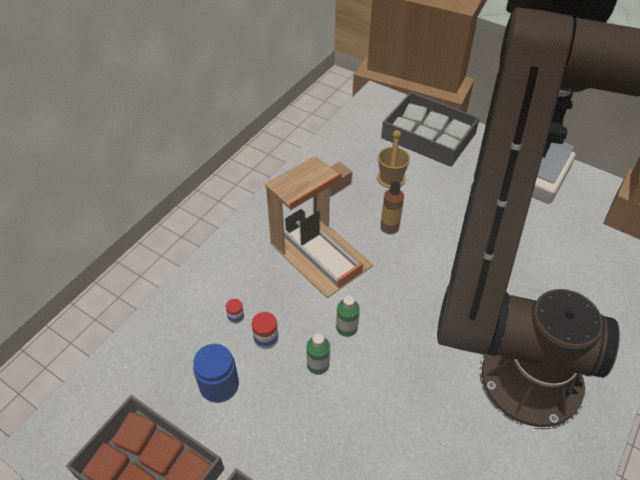

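View pics/top0.png

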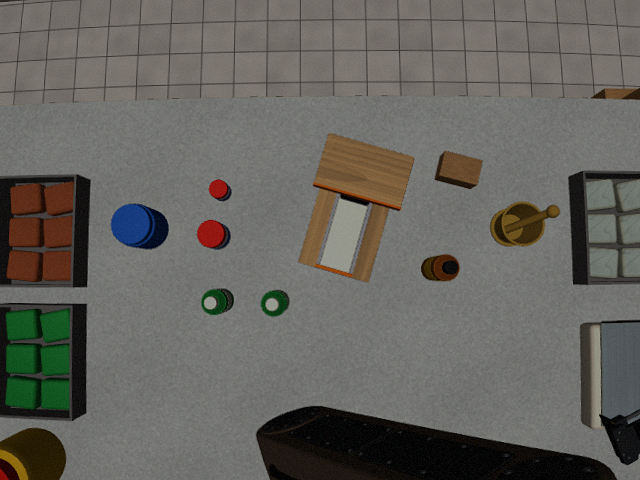

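```bash
cat > h.py <<'E'
import numpy as np, cv2
from cell import env
C={c:env.calibration(c) for c in("side","top")}
def P(c,X):
    k=C[c];return cv2.projectPoints(np.float64(X).reshape(-1,1,3),k["rvec"],k["tvec"],k["intrinsics"],k["dist_coeffs"])[0].reshape(-1,2)
def ray(c,px):
    k=C[c];u=cv2.undistortPoints(np.float64(px).reshape(1,1,2),k["intrinsics"],k["dist_coeffs"]).ravel()
    R=cv2.Rodrigues(k["rvec"])[0];return -R.T@k["tvec"],R.T@np.array([u[0],u[1],1])
def atz(c,px,z):
    o,d=ray(c,px);return o+d*(z-o[2])/d[2]
def tri(ps,pt):
    A=np.zeros((3,3));b=np.zeros(3)
    L=[ray("side",ps),ray("top",pt)]
    for o,d in L:
        d=d/np.linalg.norm(d);M=np.eye(3)-np.outer(d,d);A+=M;b+=M@o
    X=np.linalg.solve(A,b);return X,[np.linalg.norm(np.cross(X-o,d/np.linalg.norm(d))) for o,d in L]
E
python3 - <<'E'
from h import *
for c in C: env.read_camera(c)
for q in("stand","lip","roof","pusher","tall_bottle","middle_bottle","jar","mortar","tub","carton"):
    for c in C:
        print(q,c,[(np.round(r["pixel"],1).tolist(),round(r["conf"],2)) for r in env.place_of(q,c)][:5])
print(env.state()["t"])
E
```

```text
stand side [([347.8, 278.0], 0.66)]
stand top [([338.2, 271.0], 0.74)]
lip side [([347.9, 270.7], 0.65)]
lip top [([332.3, 269.5], 0.91)]
roof side [([314.9, 199.5], 0.64)]
roof top [([360.1, 199.3], 0.56), ([453.3, 173.0], 0.16)]Traceback (most recent call last):
  File "<stdin>", line 5, in <module>
ValueError: it knows: carton, jar, lip, middle_bottle, mortar, roof, stand, tall_bottle, tub
```

```bash
python3 - <<'E'
import cv2
a=cv2.imread("pics/top0.png");b=cv2.imread("pics/side0.png")
cv2.imwrite("pics/topc.png",cv2.resize(a[120:320,170:500],None,fx=2.4,fy=2.4,interpolation=cv2.INTER_CUBIC))
cv2.imwrite("pics/sidec.png",cv2.resize(b[140:310,230:430],None,fx=3.5,fy=3.5,interpolation=cv2.INTER_CUBIC))
E
```

```text
(no output)
```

View pics/topc.png

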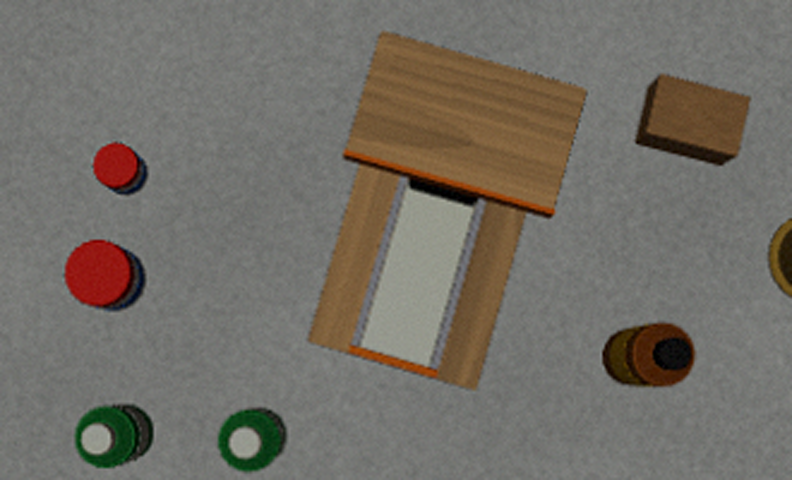

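View pics/sidec.png

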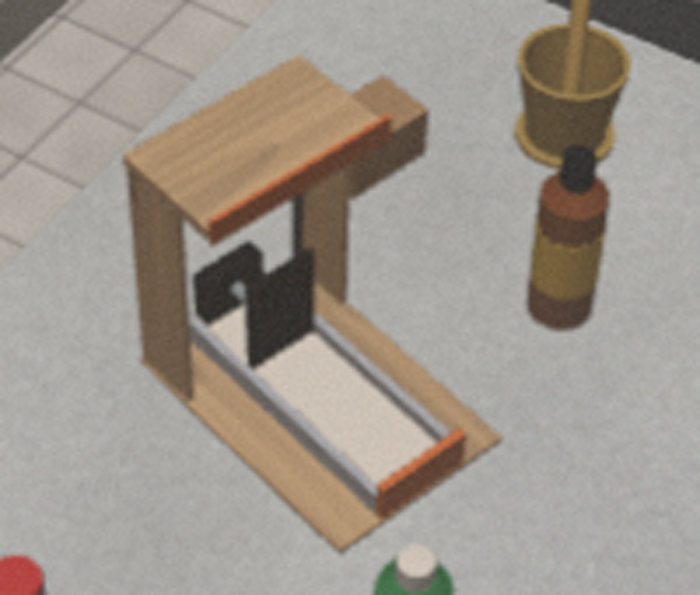

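```bash
cat > fit.py <<'E'
from h import *
from scipy.optimize import least_squares
f=lambda u,v,s,ox,oy:((u+.5)/s-.5+ox,(v+.5)/s-.5+oy)
T=lambda u,v:("top",f(u,v,2.4,170,120)); S=lambda u,v:("side",f(u,v,3.5,230,140))
B,Rf=("B","R")
pts=[(T(380,33),(242,85,Rf)),(T(586,90),(242,-85,Rf)),(T(552,216),(136,-85,225)),(T(345,158),(136,85,225)),
(T(308,342),(-8,85,B)),(T(475,389),(-8,-85,B)),(T(356,345),(0,43,46)),(T(438,369),(0,-43,46)),
(S(342,551),(-8,85,B)),(S(501,438),(-8,-85,B)),(S(142,362),(242,85,B)),(S(211,242),(136,85,225)),(S(390,126),(136,-85,225)),
(S(127,158),(242,85,Rf)),(S(302,57),(242,-85,Rf)),(S(376,490),(-4,43,46)),(S(463,431),(-4,-43,46))]
def W(p,q):
    x,y,a,zb,zr=p
    q=[(X,Y,{B:zb,Rf:zr}.get(Z,Z)) for X,Y,Z in q];q=np.array(q,float)
    c,s=np.cos(a),np.sin(a);return np.c_[x+c*q[:,0]-s*q[:,1],y+s*q[:,0]+c*q[:,1],q[:,2]]
def res(p):
    w=W(p,[q for _,q in pts]);return np.concatenate([P(m[0],w[i])[0]-m[1] for i,m in enumerate([m for m,_ in pts])])
r=least_squares(res,[560,0,-.25,8,245],loss="soft_l1")
print(np.round(r.x,3));print(np.round(res(r.x).reshape(-1,2),1).tolist())
E
python3 fit.py
python3 - <<'E'
from h import *
for c in C: env.read_camera(c)
D={}
for q in("stand","lip","roof","tall_bottle","middle_bottle","jar","tub","mortar"):
    for c in C:
        D[q,c]=[(r["pixel"],round(r["conf"],2)) for r in env.place_of(q,c)][:5]
        print(q,c,[(np.round(p,1).tolist(),k, np.round(atz(c,p,{"lip":46,"roof":225}.get(q,0))[:2],0).tolist()) for p,k in D[q,c]])
print(env.state()["t"])
E
```

```text
[ 5.30928e+02 -1.24870e+01 -2.87000e-01 -4.53000e-01  2.30407e+02]
[[0.7, -0.3], [0.4, 0.2], [-0.5, 0.9], [-0.1, 0.5], [0.2, -0.3], [0.6, 0.4], [-1.9, -0.4], [0.8, 0.3], [-0.7, 0.5], [0.1, 0.2], [-0.8, -0.5], [0.3, 0.4], [-0.0, 2.9], [-1.5, 0.0], [-1.1, 0.3], [1.0, -1.7], [-0.0, -1.4]]
stand side [([348.9, 277.1], 0.73, [533.0, -19.0])]
stand top [([335.5, 269.5], 0.77, [529.0, -16.0])]
lip side [([349.3, 270.9], 0.63, [527.0, -6.0])]
lip top [([333.2, 270.6], 0.94, [526.0, -9.0])]
roof side [([314.7, 195.0], 0.63, [662.0, -44.0])]
roof top [([360.9, 196.2], 0.71, [665.0, -60.0])]
tall_bottle side [([389.8, 226.8], 0.6, [528.0, -242.0])]
tall_bottle top [([430.1, 268.3], 0.65, [530.0, -237.0])]
middle_bottle side [([319.7, 363.1], 0.95, [456.0, 246.0]), ([347.3, 327.8], 0.82, [452.0, 122.0])]
middle_bottle top [([274.7, 300.5], 0.64, [458.0, 126.0]), ([508.6, 226.7], 0.31, [627.0, -427.0])]
jar side [([265.9, 339.8], 0.84, [605.0, 265.0]), ([234.6, 318.7], 0.54, [710.0, 259.0]), ([347.4, 268.9], 0.38, [551.0, -41.0])]
jar top [([223.8, 192.7], 0.84, [712.0, 248.0]), ([216.6, 234.4], 0.71, [613.0, 264.0]), ([225.8, 298.2], 0.42, [463.0, 241.0])]
tub side [([222.3, 385.2], 0.65, [618.0, 425.0])]
tub top [([146.6, 228.9], 0.76, [627.0, 434.0])]
mortar side [([392.0, 178.5], 0.75, [620.0, -425.0]), ([334.8, 186.1], 0.72, [753.0, -297.0])]
mortar top [([511.6, 226.4], 0.68, [628.0, -435.0])]
1.4
```

```bash
cat >> fit.py <<'E'
def overlay(p,tag,src="0"):
    for c,(x0,y0,w,h,s) in {"top":(290,125,135,160,5 if 0 else 3.7),"side":(255,140,125,160,3.7)}.items():
        im=cv2.imread(f"pics/{c}{src}.png")[y0:y0+h,x0:x0+w];im=cv2.resize(im,None,fx=s*1.0,fy=s*1.0,interpolation=cv2.INTER_CUBIC)
        def L(q,col):
            u=(P(c,W(p,q))-[x0,y0]+.5)*s-.5
            cv2.polylines(im,[np.int32(np.round(u*8))],False,col,1,cv2.LINE_AA,3)
        L([(-8,85,B),(-8,-85,B),(242,-85,B),(242,85,B),(-8,85,B)],(255,0,0))
        for s_ in(1,-1):
            L([(0,35*s_,32),(160,35*s_,32)],(0,255,0));L([(0,43*s_,32),(160,43*s_,32)],(0,255,255))
        L([(0,43,46),(0,-43,46),(-8,-43,46),(-8,43,46),(0,43,46)],(255,0,255))
        L([(136,85,225),(136,-85,225)],(255,255,0))
        L([(136,85,Rf),(136,-85,Rf),(242,-85,Rf),(242,85,Rf),(136,85,Rf)],(255,255,255))
        cv2.imwrite(f"pics/ov_{c}{tag}.png",im)
if __name__=="__main__": overlay(r.x,"a")
E
python3 fit.py >/dev/null; python3 -c "
import cv2,numpy as np
a=cv2.imread('pics/ov_topa.png');b=cv2.imread('pics/ov_sidea.png');h=min(a.shape[0],b.shape[0]);m=np.hstack([a[:h],b[:h]]);print(m.shape);cv2.imwrite('pics/ova.png',m[:600,:])"
```

```text
(592, 962, 3)
```

View pics/ov_topa.png

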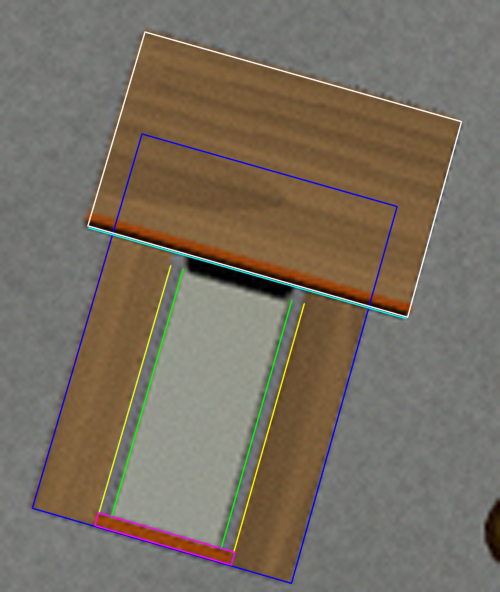

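View pics/ov_sidea.png

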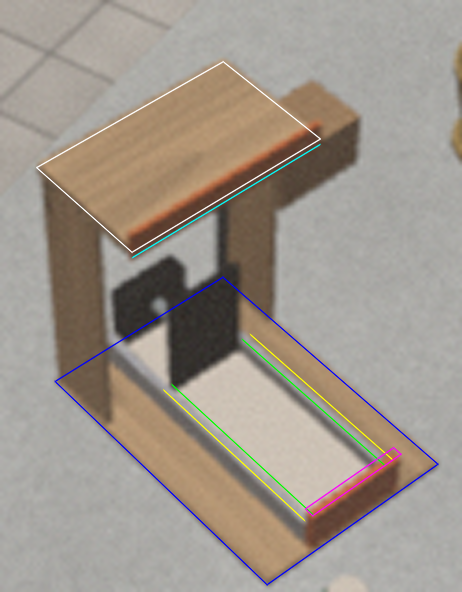

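```bash
cat > fit2.py <<'E'
import fit
from fit import *
g=lambda u,v,x0,y0,s=3.7:((u+.5)/s-.5+x0,(v+.5)/s-.5+y0)
T2=lambda u,v:("top",g(u,v,290,125));S2=lambda u,v:("side",g(u,v,255,140))
pts2=[(T2(145,32),(242,85,Rf)),(T2(461,122),(242,-85,Rf)),(T2(410,303),(136,-85,Rf)),(T2(92,217),(136,85,Rf)),
(T2(408,315),(136,-85,225)),(T2(89,227),(136,85,225)),
(T2(33,508),(-8,85,B)),(T2(292,582),(-8,-85,B)),(T2(98,515),(0,43,46)),(T2(236,551),(0,-43,46)),
(S2(268,584),(-8,85,B)),(S2(436,464),(-8,-85,B)),(S2(55,382),(242,85,B)),
(S2(131,257),(136,85,225)),(S2(132,234),(136,85,Rf)),(S2(321,123),(136,-85,Rf)),(S2(38,168),(242,85,Rf)),(S2(223,61),(242,-85,Rf)),
(S2(306,520),(-8,43,46)),(S2(402,458),(-8,-43,46))]
def res2(p):
    w=W(p[:5],[q for _,q in pts2]);o=[]
    for i,(m,_) in enumerate(pts2):
        sh=p[5:7] if m[0]=="side" else p[7:9]
        o.append(P(m[0],w[i])[0]+sh-m[1])
    return np.concatenate(o+[np.array(p[5:])/1.0])
r2=least_squares(res2,[531,-12,-.28,5,240,0,0,0,0],loss="soft_l1")
print(np.round(r2.x,3));print(np.round(res2(r2.x)[:-4].reshape(-1,2),1).tolist())
for z in (18,):print(P("top",W(r2.x[:5],[(1,0,z)])))
overlay(r2.x[:5],"b")
E
python3 fit2.py|tail -n +3
```

```text
[ 5.31327e+02 -1.30950e+01 -2.86000e-01  3.89000e-01  2.35306e+02
  6.60000e-02  5.06000e-01  5.60000e-02  1.70000e-02]
[[0.2, -1.0], [0.7, -1.1], [-0.1, 3.1], [-1.0, 1.6], [-0.3, 0.6], [-0.1, -0.1], [-0.0, -0.2], [0.1, 0.0], [0.3, -0.9], [-0.1, 0.0], [-0.3, 0.2], [0.5, 0.0], [-0.1, -0.1], [0.2, 0.4], [-0.1, 3.8], [-0.2, 3.1], [-0.6, -1.3], [-0.1, -1.0], [1.8, -1.0], [-0.3, -0.9]]
[[334.70287478 268.01290344]]
```

View pics/ov_sideb.png

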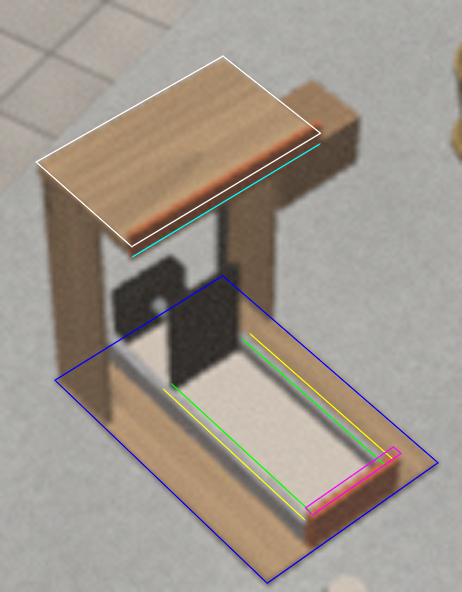

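View pics/ov_topb.png

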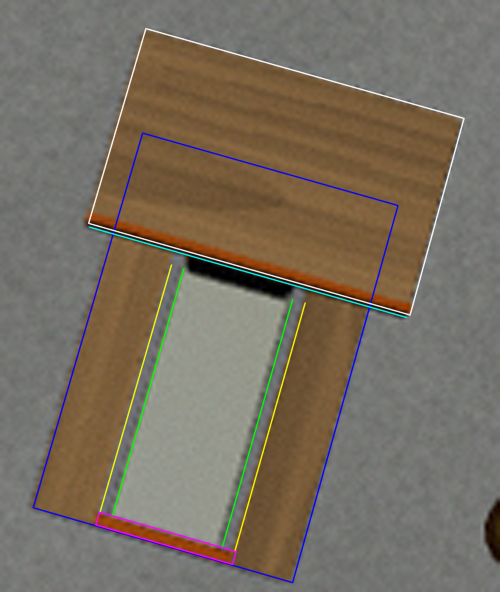

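```bash
cat > cyl.py <<'E'
from h import *
from scipy.optimize import minimize
PROF={"tall_bottle":[(0,28),(135,28),(150,14),(175,14)],"middle_bottle":[(0,28),(92,28),(104,14),(125,14)],"jar":[(0,31),(80,31)],"tub":[(0,48),(122,48)]}
th=np.linspace(0,2*np.pi,40)
def sil(q,c,x,y,z0=0,K=4):
    im=np.zeros((480*K,640*K),np.uint8);pr=PROF[q]
    for a,b in zip(pr[:-1],pr[1:]):
        X=np.vstack([np.c_[x+r*np.cos(th),y+r*np.sin(th),0*th+z0+z] for z,r in(a,b)])
        u=(P(c,X)+.5)*K-.5
        cv2.fillConvexPoly(im,cv2.convexHull(np.float32(u)).round().astype(np.int32),255)
    return cv2.resize(im,(640,480),interpolation=cv2.INTER_AREA)/255.
def fitc(q,masks,x0,z0=0):
    f=lambda p:sum(np.abs(sil(q,c,*p,z0)-m).sum()/m.sum() for c,m in masks.items())
    r=minimize(f,x0,method="Nelder-Mead",options=dict(initial_simplex=[x0,[x0[0]+8,x0[1]],[x0[0],x0[1]+8]],xatol=.1,fatol=1e-4));return r.x,r.fun
E
python3 - <<'E'
from cyl import *
for c in C: env.read_camera(c)
G={"tall_bottle":(529,-240),"middle_bottle":(456,246),"jar":(609,265)}
for q,g in G.items():
    M={}
    for c in C:
        R=env.trace(q,c);pe=P(c,[g[0],g[1],50])[0]
        R=[r for r in R if np.hypot(*(np.array(r["pixel"])-pe))<15]
        print(q,c,[(np.round(r["pixel"]),round(r["conf"],2),int(r["pixels"].sum())) for r in R])
        if R: M[c]=R[0]["pixels"].astype(float)
    for c in M: print("  ",c,fitc(q,{c:M[c]},g))
    if M: print("  both",fitc(q,M,g))
E
```

```text
tall_bottle side [(array([392., 210.]), 0.65, 888)]
tall_bottle top [(array([440., 269.]), 0.71, 768)]
   side (array([ 527.92010498, -239.07327271]), np.float64(0.08021550962727433))
   top (array([ 529.72269821, -240.81772614]), np.float64(0.14058415032679739))
  both (array([ 529.13183594, -241.13134766]), np.float64(0.2284640798887122))
middle_bottle side [(array([317., 354.]), 0.75, 778)]
middle_bottle top [(array([219., 299.]), 0.8, 675)]
   side (array([458.26757812, 251.09082031]), np.float64(0.10652754675134835))
   top (array([460.22113037, 251.19665527]), np.float64(0.0661670297748729))
  both (array([459.06940722, 250.5223664 ]), np.float64(0.1951598964254844))
jar side [(array([266., 330.]), 0.81, 815)]
jar top [(array([211., 237.]), 0.57, 764)]
   side (array([607.67651367, 261.40759277]), np.float64(0.07611692529772644))
   top (array([608.17617846, 261.2623682 ]), np.float64(0.0659942511035828))
  both (array([607.80259442, 261.44258845]), np.float64(0.14631500022358218))
```

Candidates: green bottles at top-camera (213,301) and (275,303); the first has y≈251 against ≈124, so it is farthest left. Red-lidded jars are at (211,234) and (219,190); the first is clearly larger (62 mm silhouette fits). The enlarged crop topc.png confirms both. I'll go for the tall bottle first.

Emit:
{"api": "drive_tool", "payload": {"commands": [{"dx":23.2,"dy":27.6,"dz":0,"yaw":-4},{"dx":23.2,"dy":27.6,"dz":0,"yaw":-4},{"dx":23.2,"dy":27.6,"dz":0,"yaw":-4},{"dx":23.2,"dy":27.6,"dz":0,"yaw":-4},{"dx":23.2,"dy":27.6,"dz":0,"yaw":-4}], "grip": 1}}

```text
t: 2.22
eef_pos: [367.5, -433.2, 214.8]
tcp_rot: [3.141, -0.0, 0.06]
ft_force: [0.1, -1.5, 0.4]
opening: 1.001
```

Emit:
{"api": "drive_tool", "payload": {"commands": [{"dx":23.2,"dy":27.6,"dz":0,"yaw":-4},{"dx":23.2,"dy":27.6,"dz":0,"yaw":-4},{"dx":23.2,"dy":27.6,"dz":0,"yaw":-4},{"dx":23.2,"dy":27.6,"dz":0,"yaw":-4},{"dx":23.2,"dy":27.6,"dz":0,"yaw":-4}]}}

```text
t: 2.63
eef_pos: [483.7, -295.0, 214.9]
tcp_rot: [3.141, -0.0, -0.289]
ft_force: [-0.2, -0.9, -0.9]
opening: 0.998
```

Emit:
{"api": "drive_tool", "payload": {"commands": [{"dx":22.6,"dy":27.3,"dz":0,"yaw":0},{"dx":22.7,"dy":27.2,"dz":0,"yaw":0.1},{"dz":0},{"dz":0}]}}

```text
invalid input
```

Emit:
{"api": "drive_tool", "payload": {"commands": [{"dz":-25},{"dz":-25},{"dz":-25},{"dz":-25},{"dz":-12}]}}

```text
invalid input
```

Emit:
{"api": "drive_tool", "payload": {"commands": [{"dz":0},{"dz":0},{"dz":0},{"dz":0},{"dz":0}], "grip": 0}}

```text
invalid input
```

Emit:
{"api": "drive_tool", "payload": {"commands": [{"dx":22.6,"dy":27.3,"dz":0,"yaw":0},{"dx":22.7,"dy":27.2,"dz":0,"yaw":0.1},{"dx":0,"dy":0,"dz":0,"yaw":0},{"dx":0,"dy":0,"dz":0,"yaw":0}]}}

```text
t: 2.97
eef_pos: [528.8, -240.7, 214.6]
tcp_rot: [3.141, 0.0, -0.281]
ft_force: [-0.3, -0.8, 0.2]
opening: 1.002
```

Emit:
{"api": "drive_tool", "payload": {"commands": [{"dx":0,"dy":0,"dz":-25,"yaw":0},{"dx":0,"dy":0,"dz":-25,"yaw":0},{"dx":0,"dy":0,"dz":-25,"yaw":0},{"dx":0,"dy":0,"dz":-25,"yaw":0},{"dx":0,"dy":0,"dz":-11.5,"yaw":0}]}}

```text
t: 3.38
eef_pos: [526.4, -242.6, 100.6]
tcp_rot: [-3.141, 0.003, -0.285]
ft_force: [0.1, 0.4, 0.1]
opening: 0.999
```

Emit:
{"api": "drive_tool", "payload": {"commands": [{"dx":0,"dy":0,"dz":0,"yaw":0},{"dx":0,"dy":0,"dz":0,"yaw":0}]}}

```text
t: 3.55
eef_pos: [527.9, -242.8, 103.5]
tcp_rot: [3.142, 0.0, -0.285]
ft_force: [-0.1, 0.4, 0.5]
opening: 1.0
```

Emit:
{"api": "drive_tool", "payload": {"commands": [{"dx":0,"dy":0,"dz":0,"yaw":0},{"dx":0,"dy":0,"dz":0,"yaw":0},{"dx":0,"dy":0,"dz":0,"yaw":0},{"dx":0,"dy":0,"dz":0,"yaw":0},{"dx":0,"dy":0,"dz":0,"yaw":0}], "grip": 0}}

```text
t: 3.97
eef_pos: [528.2, -242.0, 103.7]
tcp_rot: [3.141, -0.001, -0.283]
ft_force: [0.1, 1.1, 1.4]
opening: 0.707
```

Emit:
{"api": "drive_tool", "payload": {"commands": [{"dx":0,"dy":0,"dz":0,"yaw":0},{"dx":0,"dy":0,"dz":0,"yaw":0},{"dx":0,"dy":0,"dz":0,"yaw":0}]}}

```text
t: 4.22
eef_pos: [528.1, -242.0, 103.3]
tcp_rot: [3.141, -0.0, -0.284]
ft_force: [-0.4, 0.8, 2.0]
opening: 0.587
```

Emit:
{"api": "drive_tool", "payload": {"commands": [{"dx":0,"dy":0,"dz":12,"yaw":0},{"dx":0,"dy":0,"dz":24,"yaw":0},{"dx":0,"dy":0,"dz":24,"yaw":0},{"dx":0,"dy":0,"dz":0,"yaw":0}]}}

```text
t: 4.55
eef_pos: [529.4, -242.7, 166.9]
tcp_rot: [3.14, -0.005, -0.283]
ft_force: [0.2, 0.2, -1.5]
opening: 0.586
```

Emit:
{"api": "drive_tool", "payload": {"commands": [{"dx":8,"dy":18,"dz":0,"yaw":0},{"dx":11,"dy":25,"dz":0,"yaw":0},{"dx":11,"dy":25,"dz":0,"yaw":0},{"dx":11,"dy":25,"dz":0,"yaw":0},{"dx":11,"dy":25,"dz":0,"yaw":0}]}}

```text
t: 4.97
eef_pos: [580.1, -122.8, 162.2]
tcp_rot: [3.142, 0.001, -0.284]
ft_force: [-0.0, -0.8, -1.5]
opening: 0.583
```

Emit:
{"api": "drive_tool", "payload": {"commands": [{"dx":11,"dy":25,"dz":0,"yaw":0},{"dx":11,"dy":25,"dz":0,"yaw":0},{"dx":9,"dy":21,"dz":0,"yaw":0},{"dx":6,"dy":14,"dz":0,"yaw":0},{"dx":0,"dy":0,"dz":0,"yaw":0}]}}

```text
t: 5.38
eef_pos: [617.6, -36.6, 162.3]
tcp_rot: [-3.141, 0.001, -0.281]
ft_force: [0.5, 0.4, -1.8]
opening: 0.585
```

```bash
python3 - <<'E'
from h import *
for c in C: cv2.imwrite(f"pics/{c}1.png",env.read_camera(c)[:,:,::-1])
a=cv2.imread("pics/top1.png")[120:320,250:480];b=cv2.imread("pics/side1.png")[120:320,230:460]
cv2.imwrite("pics/c1.png",cv2.resize(np.vstack([a,b]),None,fx=1.5,fy=1.5) if 0 else cv2.resize(np.hstack([a,b]),None,fx=1.73,fy=1.73))
print(env.state())
E
```

```text
{'t': 5.4833, 'joints': array([-1.69769189e-01,  5.35353453e-01,  1.63352317e+00, -3.58584588e-04,
        9.73766813e-01,  1.68387524e+00]), 'qvel': array([-0.024808  , -0.00826899,  0.004186  , -0.00063045,  0.00213154,
       -0.00138642]), 'tau': array([  1.65954787, -62.88418293, -24.57322598,   0.10447797,
        -0.09429961,   0.09326847]), 'eef_pos': array([616.74445271, -38.94244064, 162.49895897]), 'tcp_rot': array([ 3.14117963e+00,  1.01066482e-03, -2.82646558e-01]), 'ft_force': array([-0.24528944,  0.16247089, -1.80599348]), 'moment': array([0.08356066, 0.01701787, 0.03334513]), 'opening': 0.5858003628349819}
```

View pics/c1.png

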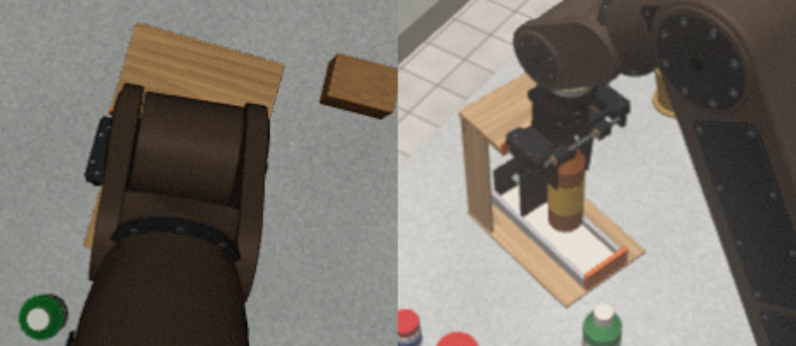

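```bash
python3 - <<'E'
from cyl import *
env.read_camera("side")
for r in env.trace("tall_bottle","side")[:2]:
    m=r["pixels"].astype(float);print(np.round(r["pixel"]),round(r["conf"],2),m.sum())
    # use only lower body: below grip
    rows=np.where(m.any(1))[0];print(rows.min(),rows.max())
    p0=(616.7,-38.5)
    def f(p):
        s=sil("tall_bottle","side",p[0],p[1],p[2]);cut=rows.max()-22;return np.abs(s-m)[cut:].sum()
    r_=minimize(f,[*p0,59],method="Nelder-Mead",options=dict(initial_simplex=[[*p0,59],[625,-38,59],[617,-30,59],[617,-38,64]]));print(r_.x,r_.fun)
    for z in (57,59,61):
        g=lambda p:f([p[0],p[1],z]);q=minimize(g,p0,method="Nelder-Mead",options=dict(initial_simplex=[p0,[622,-38],[617,-32]]));print(z,q.x,q.fun)
E
```

```text
[330. 233.] 0.9 827.0
199 253
[616.18368131 -37.62555124  61.31845776] 19.211764705882352
57 [617.5065094  -40.67230988] 19.223529411764705
59 [616.38862305 -38.7845459 ] 19.28235294117647
61 [615.64456024 -38.04140854] 19.39607843137255
```

Emit:
{"api": "drive_tool", "payload": {"commands": [{"dx":0,"dy":0,"dz":-10,"yaw":0},{"dx":0,"dy":0,"dz":-10,"yaw":0},{"dx":0,"dy":0,"dz":-7,"yaw":0},{"dx":0,"dy":0,"dz":-3,"yaw":0},{"dx":0,"dy":0,"dz":0,"yaw":0}]}}

```text
t: 6.0
eef_pos: [616.6, -39.2, 131.8]
tcp_rot: [3.141, 0.002, -0.284]
ft_force: [-0.5, -0.6, -1.8]
opening: 0.586
```

Emit:
{"api": "drive_tool", "payload": {"commands": [{"dx":0,"dy":0,"dz":-1,"yaw":0},{"dx":0,"dy":0,"dz":-1,"yaw":0},{"dx":0,"dy":0,"dz":0,"yaw":0}]}}

```text
t: 6.25
eef_pos: [617.1, -39.0, 131.3]
tcp_rot: [3.142, -0.0, -0.284]
ft_force: [-0.1, -0.5, -1.6]
opening: 0.583
```

Emit:
{"api": "drive_tool", "payload": {"commands": [{"dx":0,"dy":0,"dz":-1,"yaw":0},{"dx":0,"dy":0,"dz":-1,"yaw":0},{"dx":0,"dy":0,"dz":0,"yaw":0}]}}

```text
t: 6.5
eef_pos: [617.0, -39.0, 129.1]
tcp_rot: [3.141, 0.0, -0.284]
ft_force: [-0.2, -0.3, -2.2]
opening: 0.588
```

Base ≈26 mm; continue in small steps.

Emit:
{"api": "drive_tool", "payload": {"commands": [{"dx":0,"dy":0,"dz":-1,"yaw":0},{"dx":0,"dy":0,"dz":-1,"yaw":0},{"dx":0,"dy":0,"dz":0,"yaw":0}]}}

```text
t: 6.75
eef_pos: [617.0, -39.0, 127.0]
tcp_rot: [3.141, 0.0, -0.284]
ft_force: [-0.9, 0.6, -1.0]
opening: 0.584
```

Emit:
{"api": "drive_tool", "payload": {"commands": [{"dx":0,"dy":0,"dz":-1,"yaw":0},{"dx":0,"dy":0,"dz":-1,"yaw":0},{"dx":0,"dy":0,"dz":0,"yaw":0}]}}

```text
t: 7.0
eef_pos: [617.0, -39.0, 124.9]
tcp_rot: [3.141, 0.0, -0.284]
ft_force: [0.4, -0.6, -1.5]
opening: 0.585
```

Emit:
{"api": "drive_tool", "payload": {"commands": [{"dx":0,"dy":0,"dz":-1,"yaw":0},{"dx":0,"dy":0,"dz":-1,"yaw":0},{"dx":0,"dy":0,"dz":0,"yaw":0}]}}

```text
t: 7.25
eef_pos: [617.0, -39.0, 122.9]
tcp_rot: [3.141, 0.0, -0.284]
ft_force: [-0.2, -0.7, -0.9]
opening: 0.584
```

Emit:
{"api": "drive_tool", "payload": {"commands": [{"dx":0,"dy":0,"dz":-1,"yaw":0},{"dx":0,"dy":0,"dz":-1,"yaw":0},{"dx":0,"dy":0,"dz":0,"yaw":0}]}}

```text
t: 7.5
eef_pos: [617.4, -39.1, 121.8]
tcp_rot: [3.142, -0.001, -0.284]
ft_force: [-0.5, 0.7, 3.8]
opening: 0.584
```

Emit:
{"api": "drive_tool", "payload": {"commands": [{"dx":0,"dy":0,"dz":-0.5,"yaw":0},{"dx":0,"dy":0,"dz":0,"yaw":0},{"dx":0,"dy":0,"dz":0,"yaw":0}]}}

```text
t: 7.75
eef_pos: [617.5, -39.1, 121.8]
tcp_rot: [-3.142, -0.002, -0.284]
ft_force: [-1.5, 0.6, 7.7]
opening: 0.583
```

Emit:
{"api": "drive_tool", "payload": {"commands": [{"dx":0,"dy":0,"dz":0.5,"yaw":0},{"dx":0,"dy":0,"dz":0,"yaw":0},{"dx":0,"dy":0,"dz":0,"yaw":0},{"dx":0,"dy":0,"dz":0,"yaw":0},{"dx":0,"dy":0,"dz":0,"yaw":0}], "grip": 1}}

```text
t: 8.17
eef_pos: [617.0, -39.0, 121.0]
tcp_rot: [3.141, 0.0, -0.284]
ft_force: [-0.8, -0.7, 0.2]
opening: 0.88
```

Emit:
{"api": "drive_tool", "payload": {"commands": [{"dx":0,"dy":0,"dz":10,"yaw":0},{"dx":0,"dy":0,"dz":20,"yaw":0},{"dx":0,"dy":0,"dz":30,"yaw":0},{"dx":0,"dy":0,"dz":35,"yaw":0},{"dx":0,"dy":0,"dz":0,"yaw":0}]}}

```text
t: 8.58
eef_pos: [619.2, -39.3, 223.2]
tcp_rot: [-3.141, -0.01, -0.284]
ft_force: [0.8, -0.5, 1.3]
opening: 1.002
```

Emit:
{"api": "drive_tool", "payload": {"commands": [{"dx":-15.8,"dy":29,"dz":0,"yaw":0},{"dx":-15.8,"dy":29,"dz":0,"yaw":0},{"dx":-15.8,"dy":29,"dz":0,"yaw":0},{"dx":-15.8,"dy":29,"dz":0,"yaw":0},{"dx":-15.8,"dy":29,"dz":0,"yaw":0}]}}

```text
t: 9.0
eef_pos: [537.2, 107.1, 216.8]
tcp_rot: [-3.141, -0.001, -0.284]
ft_force: [0.9, 0.2, -0.9]
opening: 0.998
```

Emit:
{"api": "drive_tool", "payload": {"commands": [{"dx":-15.8,"dy":29,"dz":0,"yaw":0},{"dx":-15.8,"dy":29,"dz":0,"yaw":0},{"dx":-15.8,"dy":29,"dz":0,"yaw":0},{"dx":-15.8,"dy":29,"dz":0,"yaw":0},{"dx":-15.8,"dy":29,"dz":0,"yaw":0}]}}

```text
t: 9.42
eef_pos: [458.2, 252.3, 216.9]
tcp_rot: [-3.141, -0.001, -0.284]
ft_force: [0.5, 0.7, -0.3]
opening: 1.001
```

Emit:
{"api": "drive_tool", "payload": {"commands": [{"dx":0,"dy":0,"dz":-25,"yaw":-0.1},{"dx":0,"dy":0,"dz":-25,"yaw":0},{"dx":0,"dy":0,"dz":0,"yaw":0}]}}

```text
t: 9.67
eef_pos: [457.2, 250.9, 163.4]
tcp_rot: [3.138, 0.004, -0.284]
ft_force: [-0.5, -0.2, -0.3]
opening: 1.0
```

```bash
python3 - <<'E'
from cyl import *
for c in C: cv2.imwrite(f"pics/{c}2.png",env.read_camera(c)[:,:,::-1])
a=cv2.imread("pics/top2.png")[120:340,170:420];b=cv2.imread("pics/side2.png")[160:400,230:460]
cv2.imwrite("pics/c2.png",np.hstack([cv2.resize(a,(500,440)),cv2.resize(b,(422,440))])[:, :922][:, ::1])
cv2.imwrite("pics/c2.png",cv2.resize(cv2.imread("pics/c2.png"),None,fx=.86,fy=.86))
for c in C:
    for r in env.trace("tall_bottle",c)[:1]:
        m=r["pixels"].astype(float);print(c,np.round(r["pixel"]),r["conf"],fitc("tall_bottle",{c:m},(616.5,-38.5),18.3))
print(env.state()["eef_pos"])
E
```

```text
top [347. 231.] 0.84 (array([617.51591551, -38.58561778]), np.float64(0.0380638968874263))
[459.87448509 250.94078033 167.56069789]
```

View pics/c2.png

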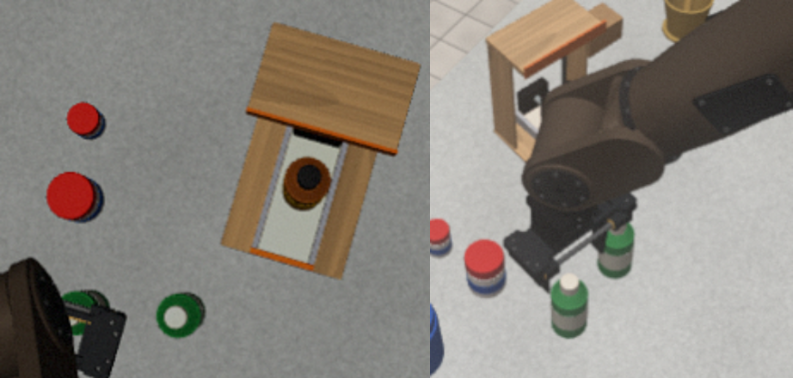

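Emit:
{"api": "drive_tool", "payload": {"commands": [{"dx":0,"dy":0,"dz":-28,"yaw":0},{"dx":0,"dy":0,"dz":-28,"yaw":0},{"dx":0,"dy":0,"dz":-28,"yaw":0},{"dx":0,"dy":0,"dz":-19.5,"yaw":0},{"dx":0,"dy":0,"dz":0,"yaw":0}]}}

```text
t: 10.28
eef_pos: [458.5, 250.3, 60.8]
tcp_rot: [3.139, 0.003, -0.286]
ft_force: [-0.0, -0.5, -0.0]
opening: 1.003
```

Emit:
{"api": "drive_tool", "payload": {"commands": [{"dx":0,"dy":0,"dz":0,"yaw":0},{"dx":0,"dy":0,"dz":0,"yaw":0},{"dx":0,"dy":0,"dz":0,"yaw":0},{"dx":0,"dy":0,"dz":0,"yaw":0},{"dx":0,"dy":0,"dz":0,"yaw":0}], "grip": 0}}

```text
t: 10.7
eef_pos: [459.5, 251.1, 63.7]
tcp_rot: [-3.141, -0.001, -0.285]
ft_force: [-0.2, 0.7, 0.0]
opening: 0.706
```

Emit:
{"api": "drive_tool", "payload": {"commands": [{"dx":0,"dy":0,"dz":0,"yaw":0},{"dx":0,"dy":0,"dz":0,"yaw":0},{"dx":0,"dy":0,"dz":0,"yaw":0}]}}

```text
t: 10.95
eef_pos: [459.2, 251.0, 63.1]
tcp_rot: [-3.141, -0.0, -0.285]
ft_force: [-1.3, -0.6, 5.7]
opening: 0.584
```

Emit:
{"api": "drive_tool", "payload": {"commands": [{"dx":0,"dy":0,"dz":15,"yaw":0},{"dx":0,"dy":0,"dz":30,"yaw":0},{"dx":0,"dy":0,"dz":35,"yaw":0},{"dx":0,"dy":0,"dz":35,"yaw":0},{"dx":0,"dy":0,"dz":22,"yaw":0}]}}

```text
t: 11.37
eef_pos: [459.4, 251.2, 202.7]
tcp_rot: [-3.14, -0.002, -0.285]
ft_force: [0.3, 0.3, -1.4]
opening: 0.587
```

Emit:
{"api": "drive_tool", "payload": {"commands": [{"dx":10,"dy":-27,"dz":0,"yaw":0},{"dx":10,"dy":-27,"dz":0,"yaw":0},{"dx":10,"dy":-27,"dz":0,"yaw":0},{"dx":10,"dy":-27,"dz":0,"yaw":0},{"dx":10,"dy":-27,"dz":0,"yaw":0}]}}

```text
t: 11.78
eef_pos: [509.1, 114.7, 199.6]
tcp_rot: [3.141, 0.0, -0.285]
ft_force: [0.0, -0.0, -1.0]
opening: 0.585
```

Emit:
{"api": "drive_tool", "payload": {"commands": [{"dx":10,"dy":-27,"dz":0,"yaw":0},{"dx":10,"dy":-27,"dz":0,"yaw":0},{"dx":10,"dy":-27,"dz":0,"yaw":0},{"dx":10,"dy":-27,"dz":0,"yaw":0},{"dx":6,"dy":-15,"dz":0,"yaw":0}]}}

```text
t: 12.2
eef_pos: [555.6, -9.5, 199.4]
tcp_rot: [3.141, 0.0, -0.287]
ft_force: [-0.1, 0.2, -0.2]
opening: 0.585
```

Emit:
{"api": "drive_tool", "payload": {"commands": [{"dx":5,"dy":-14,"dz":0,"yaw":0},{"dx":0,"dy":0,"dz":0,"yaw":0},{"dx":0,"dy":0,"dz":0,"yaw":0}]}}

```text
t: 12.45
eef_pos: [559.8, -21.2, 199.3]
tcp_rot: [3.142, 0.001, -0.286]
ft_force: [0.1, -0.7, -0.8]
opening: 0.582
```

Emit:
{"api": "drive_tool", "payload": {"commands": [{"dx":0.2,"dy":-0.2,"dz":-25,"yaw":0},{"dx":0,"dy":0,"dz":-25,"yaw":0},{"dx":0,"dy":0,"dz":-20,"yaw":0},{"dx":0,"dy":0,"dz":-11,"yaw":0},{"dx":0,"dy":0,"dz":0,"yaw":0}]}}

```text
t: 12.87
eef_pos: [559.1, -20.1, 116.7]
tcp_rot: [3.141, 0.004, -0.284]
ft_force: [-0.8, 0.2, -1.3]
opening: 0.58
```

```bash
python3 - <<'E'
from cyl import *
for c in C: cv2.imwrite(f"pics/{c}3.png",env.read_camera(c)[:,:,::-1])
a=cv2.imread("pics/top3.png")[120:340,250:450];b=cv2.imread("pics/side3.png")[160:340,250:430]
cv2.imwrite("pics/c3.png",np.hstack([cv2.resize(a,(327,360)),cv2.resize(b,(450,450))[:360]]))
e=env.state()["eef_pos"];print(e)
p0=(560.5,-21.5);m=None
for r in env.trace("middle_bottle","side")[:4]:
    print(np.round(r["pixel"]),r["conf"]);
    if np.hypot(*(np.array(r["pixel"])-P("side",[560,-21,80])[0]))<25: m=r["pixels"].astype(float)
if m is not None:
    rows=np.where(m.any(1))[0];print(rows.min(),rows.max());cut=rows.max()-22
    z=e[2]-63.2;g=lambda p:np.abs(sil("middle_bottle","side",p[0],p[1],z)-m)[cut:].sum();q=minimize(g,p0,method="Nelder-Mead",options=dict(initial_simplex=[p0,[566,-21],[560,-15]]));print(z,q.x,q.fun)
E
```

```text
[560.41517936 -20.62420371 119.1646809 ]
[345. 255.] 0.67
[349. 318.] 0.57
229 269
55.9646809016773 [554.70742035 -18.64690399] 52.94901960784314
```

View pics/c3.png

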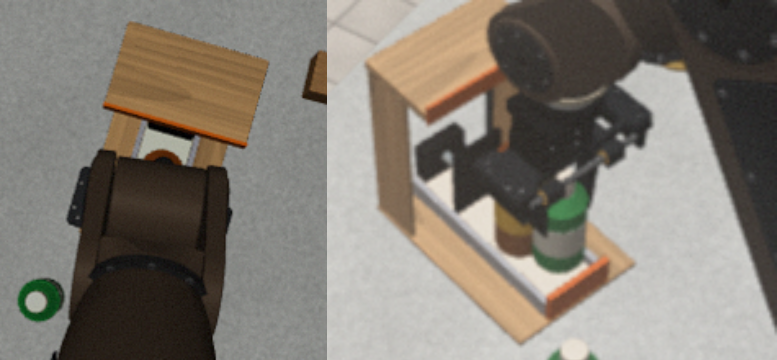

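```bash
python3 - <<'E'
from cyl import *
im=cv2.imread("pics/side3.png");s=sil("middle_bottle","side",560.4,-20.8,56)
im=cv2.resize(im[180:300,280:420],None,fx=5,fy=5,interpolation=cv2.INTER_CUBIC)
mm=cv2.resize(s[180:300,280:420],None,fx=5,fy=5);cs,_=cv2.findContours((mm>.5).astype(np.uint8),0,2)
cv2.drawContours(im,cs,-1,(0,0,255),1);cv2.imwrite("pics/c3b.png",im)
E
```

```text
(no output)
```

View pics/c3b.png

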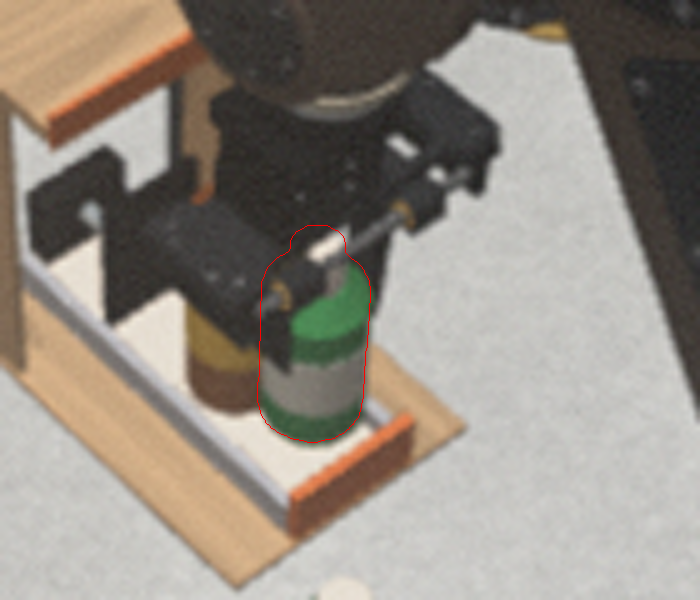

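Emit:
{"api": "drive_tool", "payload": {"commands": [{"dx":0.7,"dy":-1.1,"dz":0,"yaw":0},{"dx":0,"dy":0,"dz":-6,"yaw":0},{"dx":0,"dy":0,"dz":-8,"yaw":0},{"dx":0,"dy":0,"dz":-7,"yaw":0},{"dx":0,"dy":0,"dz":0,"yaw":0}]}}

```text
t: 13.43
eef_pos: [560.2, -22.3, 96.1]
tcp_rot: [3.141, 0.002, -0.285]
ft_force: [0.1, -0.2, -2.1]
opening: 0.587
```

Emit:
{"api": "drive_tool", "payload": {"commands": [{"dx":0,"dy":0,"dz":0,"yaw":0}]}}

```text
t: 13.52
eef_pos: [560.7, -22.3, 97.1]
tcp_rot: [3.141, 0.001, -0.285]
ft_force: [0.3, -0.0, -0.5]
opening: 0.585
```

Emit:
{"api": "drive_tool", "payload": {"commands": [{"dx":3.8,"dy":-1.1,"dz":0,"yaw":0},{"dx":3.8,"dy":-1.1,"dz":0,"yaw":0},{"dx":3.8,"dy":-1.1,"dz":0,"yaw":0},{"dx":3.8,"dy":-1.1,"dz":0,"yaw":0},{"dx":3.8,"dy":-1.2,"dz":0,"yaw":0}]}}

```text
t: 13.93
eef_pos: [580.4, -28.0, 97.7]
tcp_rot: [3.142, -0.0, -0.285]
ft_force: [-0.2, -0.3, -1.3]
opening: 0.586
```

Emit:
{"api": "drive_tool", "payload": {"commands": [{"dx":3.8,"dy":-1.1,"dz":0,"yaw":0},{"dx":3.8,"dy":-1.1,"dz":0,"yaw":0},{"dx":0,"dy":0,"dz":0,"yaw":0},{"dx":0,"dy":0,"dz":0,"yaw":0}]}}

```text
t: 14.27
eef_pos: [587.9, -30.2, 97.6]
tcp_rot: [3.142, -0.0, -0.285]
ft_force: [0.8, -1.1, -0.8]
opening: 0.585
```

```bash
python3 - <<'E'
from h import *
cv2.imwrite(f"pics/side4.png",env.read_camera("side")[:,:,::-1])
cv2.imwrite("pics/c4.png",cv2.resize(cv2.imread("pics/side4.png")[170:300,270:430],None,fx=4.5,fy=4.5,interpolation=cv2.INTER_CUBIC))
E
```

```text
(no output)
```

View pics/c4.png

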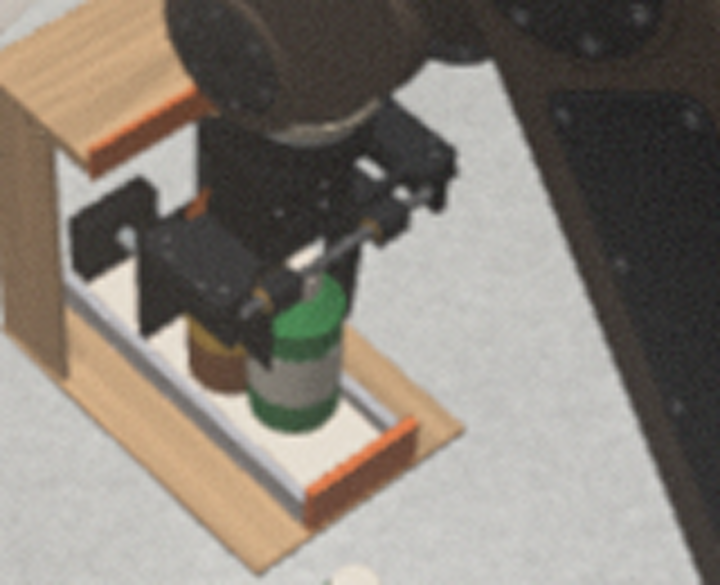

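Emit:
{"api": "drive_tool", "payload": {"commands": [{"dx":3.8,"dy":-1.1,"dz":0,"yaw":0},{"dx":3.8,"dy":-1.1,"dz":0,"yaw":0},{"dx":3.8,"dy":-1.1,"dz":0,"yaw":0},{"dx":1.9,"dy":-0.6,"dz":0,"yaw":0},{"dx":0,"dy":0,"dz":0,"yaw":0}]}}

```text
t: 14.73
eef_pos: [601.4, -34.2, 97.6]
tcp_rot: [3.142, -0.0, -0.285]
ft_force: [0.0, 0.2, -1.4]
opening: 0.583
```

Emit:
{"api": "drive_tool", "payload": {"commands": [{"dx":1,"dy":-0.3,"dz":0,"yaw":0},{"dx":1,"dy":-0.3,"dz":0,"yaw":0},{"dx":0,"dy":0,"dz":0,"yaw":0}]}}

```text
t: 14.98
eef_pos: [602.9, -34.6, 97.6]
tcp_rot: [3.141, 0.0, -0.285]
ft_force: [-0.8, 0.9, -1.9]
opening: 0.585
```

Emit:
{"api": "drive_tool", "payload": {"commands": [{"dx":-5,"dy":1.4,"dz":0,"yaw":0},{"dx":-4.6,"dy":1.4,"dz":0,"yaw":0},{"dx":0,"dy":0,"dz":-6,"yaw":0},{"dx":0,"dy":0,"dz":-6,"yaw":0},{"dx":0,"dy":0,"dz":-1,"yaw":0}]}}

```text
t: 15.4
eef_pos: [592.8, -31.7, 83.5]
tcp_rot: [3.141, 0.001, -0.285]
ft_force: [0.4, 0.6, -1.9]
opening: 0.582
```

Emit:
{"api": "drive_tool", "payload": {"commands": [{"dx":0,"dy":0,"dz":-1,"yaw":0},{"dx":0,"dy":0,"dz":0,"yaw":0},{"dx":0,"dy":0,"dz":0,"yaw":0}]}}

```text
t: 15.65
eef_pos: [593.4, -31.8, 83.6]
tcp_rot: [3.141, -0.0, -0.285]
ft_force: [0.4, -0.7, -1.3]
opening: 0.587
```

Emit:
{"api": "drive_tool", "payload": {"commands": [{"dx":0,"dy":0,"dz":-1,"yaw":0},{"dx":0,"dy":0,"dz":0,"yaw":0},{"dx":0,"dy":0,"dz":0,"yaw":0}]}}

```text
t: 15.9
eef_pos: [593.3, -31.8, 82.7]
tcp_rot: [3.141, -0.0, -0.285]
ft_force: [-0.3, -0.4, -1.4]
opening: 0.581
```

Emit:
{"api": "drive_tool", "payload": {"commands": [{"dx":0,"dy":0,"dz":-1,"yaw":0},{"dx":0,"dy":0,"dz":0,"yaw":0},{"dx":0,"dy":0,"dz":0,"yaw":0}]}}

```text
t: 16.15
eef_pos: [593.3, -31.8, 81.7]
tcp_rot: [3.142, -0.0, -0.285]
ft_force: [-0.1, 0.2, -0.9]
opening: 0.586
```

Emit:
{"api": "drive_tool", "payload": {"commands": [{"dx":0,"dy":0,"dz":-0.5,"yaw":0},{"dx":0,"dy":0,"dz":0,"yaw":0},{"dx":0,"dy":0,"dz":0,"yaw":0}]}}

```text
t: 16.4
eef_pos: [593.4, -31.8, 81.6]
tcp_rot: [3.142, -0.0, -0.285]
ft_force: [-1.7, 0.3, 6.4]
opening: 0.588
```

Emit:
{"api": "drive_tool", "payload": {"commands": [{"dx":0,"dy":0,"dz":0.4,"yaw":0},{"dx":0,"dy":0,"dz":0,"yaw":0},{"dx":0,"dy":0,"dz":0,"yaw":0},{"dx":0,"dy":0,"dz":0,"yaw":0},{"dx":0,"dy":0,"dz":0,"yaw":0}], "grip": 1}}

```text
t: 16.82
eef_pos: [593.2, -31.8, 81.4]
tcp_rot: [3.141, 0.0, -0.285]
ft_force: [-0.0, 0.3, 0.1]
opening: 0.876
```

Emit:
{"api": "drive_tool", "payload": {"commands": [{"dx":0,"dy":0,"dz":10,"yaw":0},{"dx":0,"dy":0,"dz":25,"yaw":0},{"dx":0,"dy":0,"dz":30,"yaw":0},{"dx":0,"dy":0,"dz":20,"yaw":0},{"dx":0,"dy":0,"dz":0,"yaw":0}]}}

```text
t: 17.23
eef_pos: [594.9, -32.0, 171.4]
tcp_rot: [-3.141, -0.007, -0.285]
ft_force: [0.3, 0.4, -0.0]
opening: 1.001
```

Emit:
{"api": "drive_tool", "payload": {"commands": [{"dx":1.8,"dy":33,"dz":0,"yaw":0},{"dx":1.8,"dy":33,"dz":0,"yaw":0},{"dx":1.6,"dy":33,"dz":0,"yaw":0},{"dx":1.6,"dy":33,"dz":0,"yaw":0},{"dx":1.6,"dy":33,"dz":0,"yaw":0}]}}

```text
t: 17.65
eef_pos: [601.4, 134.7, 166.6]
tcp_rot: [3.141, 0.0, -0.286]
ft_force: [1.0, 0.1, 1.1]
opening: 1.001
```

Emit:
{"api": "drive_tool", "payload": {"commands": [{"dx":1.6,"dy":33,"dz":0,"yaw":0},{"dx":1.6,"dy":33,"dz":0,"yaw":0},{"dx":1.6,"dy":33,"dz":0,"yaw":0},{"dx":1.6,"dy":29.2,"dz":0,"yaw":0},{"dx":0,"dy":0,"dz":0,"yaw":0}]}}

```text
t: 18.07
eef_pos: [607.5, 266.0, 166.3]
tcp_rot: [-3.141, 0.0, -0.282]
ft_force: [-0.4, 0.5, -0.4]
opening: 1.0
```

```bash
python3 - <<'E'
from cyl import *
for c in C: cv2.imwrite(f"pics/{c}5.png",env.read_camera(c)[:,:,::-1])
a=cv2.imread("pics/top5.png")[120:340,170:420];b=cv2.imread("pics/side5.png")[160:400,220:450]
cv2.imwrite("pics/c5.png",np.hstack([cv2.resize(a,(420,370)),cv2.resize(b,(355,370))]))
for q,p0 in (("tall_bottle",(657,-50)),("middle_bottle",(594,-31.8))):
  for c in C:
    for r in env.trace(q,c)[:3]:
        m=r["pixels"].astype(float)
        if np.hypot(*(np.array(r["pixel"])-P(c,[*p0,90])[0]))<25: 
            f,e=fitc(q,{c:m},p0,18.4);d=f-[531,-12.8];print(q,c,m.sum(),np.round(f,1),round(e,3),"stand",np.round([.9593*d[0]-.2825*d[1],.2825*d[0]+.9593*d[1]],1))
print(env.state()["eef_pos"])
E
```

```text
tall_bottle side 164.0 [655.5 -45.6] 5.125 stand [128.7   3.7]
tall_bottle top 652.0 [655.9 -48.7] 0.176 stand [130.    0.9]
middle_bottle side 642.0 [589.1 -28.2] 0.199 stand [60.1  1.7]
middle_bottle top 591.0 [592.9 -31.7] 0.043 stand [64.7 -0.6]
[608.16353555 260.2464212  166.65439863]
```

View pics/c5.png

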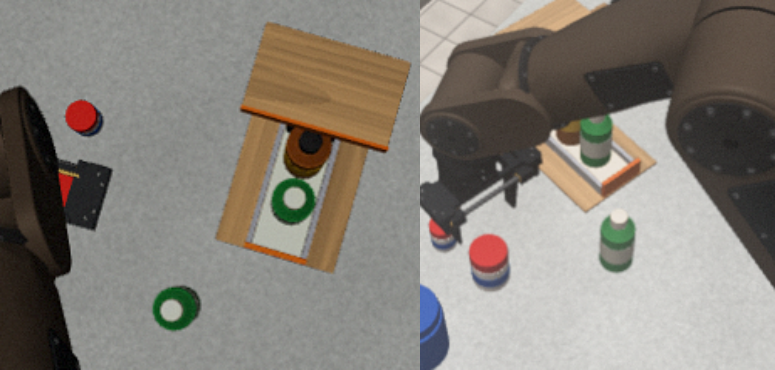

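Emit:
{"api": "drive_tool", "payload": {"commands": [{"dx":0,"dy":1,"dz":-30,"yaw":0},{"dx":0,"dy":0,"dz":-30,"yaw":0},{"dx":0,"dy":0,"dz":-30,"yaw":0},{"dx":0,"dy":0,"dz":-23,"yaw":0},{"dx":0,"dy":0,"dz":-12,"yaw":0}]}}

```text
t: 18.78
eef_pos: [607.2, 261.0, 38.8]
tcp_rot: [3.14, 0.003, -0.287]
ft_force: [-0.1, 0.1, 0.5]
opening: 1.001
```

Emit:
{"api": "drive_tool", "payload": {"commands": [{"dx":0,"dy":0,"dz":0,"yaw":0},{"dx":0,"dy":0,"dz":0,"yaw":0},{"dx":0,"dy":0,"dz":0,"yaw":0}]}}

```text
t: 19.03
eef_pos: [609.0, 262.4, 43.2]
tcp_rot: [-3.14, -0.002, -0.286]
ft_force: [-0.4, -0.9, -0.0]
opening: 1.003
```

Emit:
{"api": "drive_tool", "payload": {"commands": [{"dx":0,"dy":0,"dz":0,"yaw":0},{"dx":0,"dy":0,"dz":0,"yaw":0},{"dx":0,"dy":0,"dz":0,"yaw":0},{"dx":0,"dy":0,"dz":0,"yaw":0},{"dx":0,"dy":0,"dz":0,"yaw":0}], "grip": 0}}

```text
t: 19.45
eef_pos: [608.1, 262.5, 41.9]
tcp_rot: [-3.141, -0.0, -0.285]
ft_force: [0.0, 0.5, -0.5]
opening: 0.707
```

Emit:
{"api": "drive_tool", "payload": {"commands": [{"dx":0,"dy":0,"dz":0,"yaw":0},{"dx":0,"dy":0,"dz":0,"yaw":0},{"dx":0,"dy":0,"dz":0,"yaw":0}]}}

```text
t: 19.7
eef_pos: [608.0, 262.4, 41.7]
tcp_rot: [3.142, -0.0, -0.285]
ft_force: [-0.5, 0.6, 2.2]
opening: 0.649
```

Emit:
{"api": "drive_tool", "payload": {"commands": [{"dx":0,"dy":0,"dz":12,"yaw":0},{"dx":0,"dy":0,"dz":24,"yaw":0},{"dx":0,"dy":0,"dz":24,"yaw":0},{"dx":-6,"dy":-20,"dz":0,"yaw":0},{"dx":-9,"dy":-30,"dz":0,"yaw":0}]}}

```text
t: 20.12
eef_pos: [593.8, 213.8, 103.6]
tcp_rot: [-3.14, -0.003, -0.283]
ft_force: [0.5, -0.5, -1.9]
opening: 0.649
```

Emit:
{"api": "drive_tool", "payload": {"commands": [{"dx":-9,"dy":-30,"dz":0,"yaw":0},{"dx":-9,"dy":-30,"dz":0,"yaw":0},{"dx":-9,"dy":-30,"dz":0,"yaw":0},{"dx":-9,"dy":-30,"dz":0,"yaw":0},{"dx":-9,"dy":-30,"dz":0,"yaw":0}]}}

```text
t: 20.53
eef_pos: [547.5, 61.1, 102.3]
tcp_rot: [-3.142, -0.0, -0.285]
ft_force: [0.7, 0.5, -1.3]
opening: 0.651
```

Emit:
{"api": "drive_tool", "payload": {"commands": [{"dx":-9,"dy":-30,"dz":0,"yaw":0},{"dx":-7.8,"dy":-26,"dz":0,"yaw":0},{"dx":-5,"dy":-18,"dz":0,"yaw":0},{"dx":0,"dy":0,"dz":0,"yaw":0},{"dx":0,"dy":0,"dz":0,"yaw":0}]}}

```text
t: 20.95
eef_pos: [526.3, -12.3, 102.2]
tcp_rot: [-3.142, -0.001, -0.287]
ft_force: [-0.1, 0.5, -0.8]
opening: 0.647
```

```bash
python3 - <<'E'
from cyl import *
for c in C: cv2.imwrite(f"pics/{c}6.png",env.read_camera(c)[:,:,::-1])
e=env.state()["eef_pos"];print(e)
z=e[2]-41.7
im=cv2.imread("pics/side6.png");s=sil("jar","side",e[0],e[1],z)
im=cv2.resize(im[180:310,270:430],None,fx=4.8,fy=4.8,interpolation=cv2.INTER_CUBIC)
mm=cv2.resize(s[180:310,270:430],None,fx=4.8,fy=4.8);cs,_=cv2.findContours((mm>.5).astype(np.uint8),0,2)
cv2.drawContours(im,cs,-1,(0,255,0),1);cv2.imwrite("pics/c6.png",im)
E
```

```text
[526.57206712 -11.09825466 101.91394233]
```

View pics/c6.png

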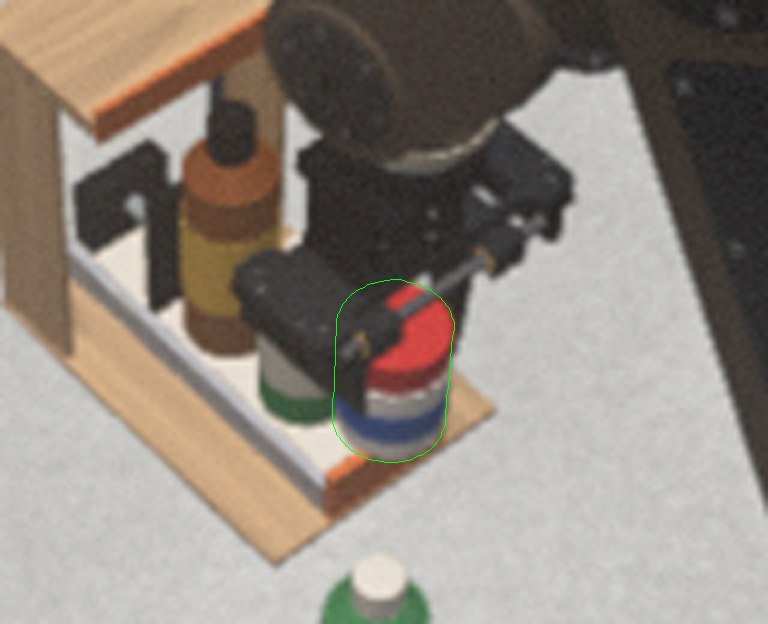

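Emit:
{"api": "drive_tool", "payload": {"commands": [{"dx":0,"dy":0,"dz":-5,"yaw":0},{"dx":0,"dy":0,"dz":-4,"yaw":0},{"dx":3.8,"dy":-1.2,"dz":0,"yaw":0},{"dx":3.8,"dy":-1.2,"dz":0,"yaw":0},{"dx":3.8,"dy":-1.2,"dz":0,"yaw":0}]}}

```text
t: 21.47
eef_pos: [538.2, -15.0, 92.4]
tcp_rot: [3.141, 0.0, -0.285]
ft_force: [-0.9, 0.0, -1.1]
opening: 0.647
```

Emit:
{"api": "drive_tool", "payload": {"commands": [{"dx":3.4,"dy":-1,"dz":0,"yaw":0},{"dx":2.9,"dy":-0.9,"dz":0,"yaw":0},{"dx":2.9,"dy":-0.8,"dz":0,"yaw":0},{"dx":2.9,"dy":-0.9,"dz":0,"yaw":0},{"dx":0,"dy":0,"dz":0,"yaw":0}]}}

```text
t: 21.88
eef_pos: [548.6, -18.5, 92.4]
tcp_rot: [3.141, 0.004, -0.285]
ft_force: [-6.0, 2.2, 1.3]
opening: 0.647
```

Emit:
{"api": "drive_tool", "payload": {"commands": [{"dx":2,"dy":-0.6,"dz":0,"yaw":0},{"dx":2,"dy":-0.6,"dz":0,"yaw":0},{"dx":2,"dy":-0.6,"dz":0,"yaw":0},{"dx":0,"dy":0,"dz":0,"yaw":0},{"dx":0,"dy":0,"dz":0,"yaw":0}]}}

```text
t: 22.3
eef_pos: [554.3, -20.3, 92.4]
tcp_rot: [3.141, 0.004, -0.285]
ft_force: [-7.9, 2.4, 2.0]
opening: 0.65
```

Emit:
{"api": "drive_tool", "payload": {"commands": [{"dx":2,"dy":-0.4,"dz":0,"yaw":0},{"dx":2,"dy":-0.4,"dz":0,"yaw":0},{"dx":2,"dy":-0.5,"dz":0,"yaw":0},{"dx":0,"dy":0,"dz":0,"yaw":0},{"dx":0,"dy":0,"dz":0,"yaw":0}]}}

```text
t: 22.72
eef_pos: [560.1, -21.5, 92.4]
tcp_rot: [3.141, 0.004, -0.285]
ft_force: [-8.8, 2.3, 2.9]
opening: 0.647
```

Emit:
{"api": "drive_tool", "payload": {"commands": [{"dx":2,"dy":-0.4,"dz":0,"yaw":0},{"dx":0,"dy":0,"dz":0,"yaw":0},{"dx":0,"dy":0,"dz":0,"yaw":0}]}}

```text
t: 22.97
eef_pos: [562.0, -21.9, 92.4]
tcp_rot: [3.141, 0.004, -0.285]
ft_force: [-9.5, 1.9, 3.8]
opening: 0.646
```

```bash
python3 - <<'E'
from cyl import *
for c in C: cv2.imwrite(f"pics/{c}7.png",env.read_camera(c)[:,:,::-1])
e=env.state()["eef_pos"];d=e[:2]-[531,-12.8];print(e,"stand",.9593*d[0]-.2825*d[1],.2825*d[0]+.9593*d[1])
z=e[2]-41.7
im=cv2.imread("pics/side7.png");s=sil("jar","side",e[0],e[1],z)
im=cv2.resize(im[180:310,270:430],None,fx=4.8,fy=4.8,interpolation=cv2.INTER_CUBIC)
mm=cv2.resize(s[180:310,270:430],None,fx=4.8,fy=4.8);cs,_=cv2.findContours((mm>.5).astype(np.uint8),0,2)
cv2.drawContours(im,cs,-1,(0,255,0),1);cv2.imwrite("pics/c7.png",im)
E
```

```text
[561.99560634 -21.89622683  92.41277351] stand 32.30376924244783 0.03024839273601998
```

View pics/c7.png

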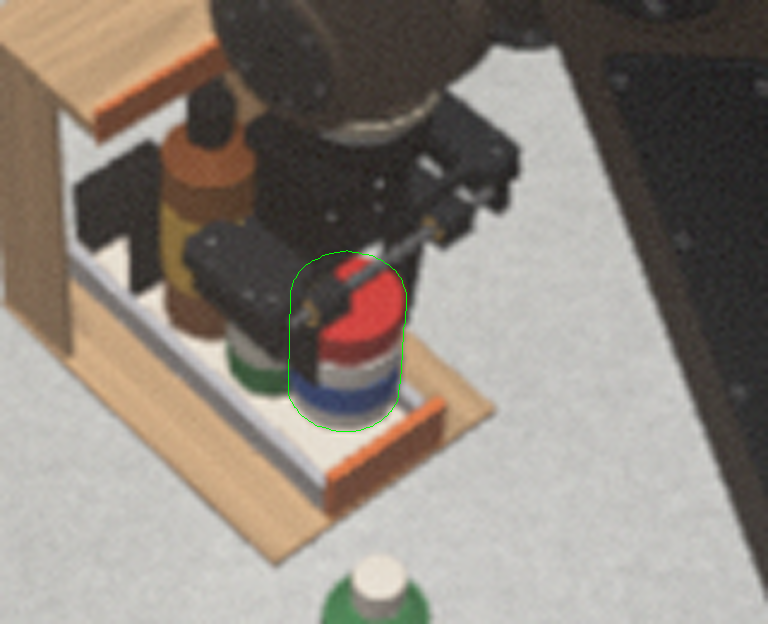

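Emit:
{"api": "drive_tool", "payload": {"commands": [{"dx":1.7,"dy":-0.5,"dz":0,"yaw":0},{"dx":0,"dy":0,"dz":0,"yaw":0},{"dx":0,"dy":0,"dz":-2,"yaw":0},{"dx":0,"dy":0,"dz":-2,"yaw":0},{"dx":0,"dy":0,"dz":0,"yaw":0}]}}

```text
t: 23.48
eef_pos: [563.5, -22.3, 88.2]
tcp_rot: [3.141, 0.005, -0.285]
ft_force: [-8.2, 3.3, 1.9]
opening: 0.65
```

Emit:
{"api": "drive_tool", "payload": {"commands": [{"dx":0,"dy":0,"dz":-2,"yaw":0},{"dx":0,"dy":0,"dz":-2,"yaw":0},{"dx":0,"dy":0,"dz":0,"yaw":0}]}}

```text
t: 23.73
eef_pos: [563.5, -22.3, 84.2]
tcp_rot: [3.141, 0.005, -0.285]
ft_force: [-8.6, 2.8, 1.6]
opening: 0.647
```

Emit:
{"api": "drive_tool", "payload": {"commands": [{"dx":0,"dy":0,"dz":-2,"yaw":0},{"dx":0,"dy":0,"dz":-2,"yaw":0},{"dx":0,"dy":0,"dz":0,"yaw":0}]}}

```text
t: 23.98
eef_pos: [563.5, -22.3, 80.2]
tcp_rot: [3.141, 0.005, -0.285]
ft_force: [-9.1, 3.2, 2.5]
opening: 0.647
```

Emit:
{"api": "drive_tool", "payload": {"commands": [{"dx":0,"dy":0,"dz":-3,"yaw":0},{"dx":0,"dy":0,"dz":-3,"yaw":0},{"dx":0,"dy":0,"dz":-3,"yaw":0},{"dx":0,"dy":0,"dz":0,"yaw":0}]}}

```text
t: 24.32
eef_pos: [563.6, -22.3, 71.0]
tcp_rot: [3.141, 0.005, -0.285]
ft_force: [-7.2, 3.3, -0.4]
opening: 0.65
```

Emit:
{"api": "drive_tool", "payload": {"commands": [{"dx":0,"dy":0,"dz":-3,"yaw":0},{"dx":0,"dy":0,"dz":-2,"yaw":0},{"dx":0,"dy":0,"dz":-2,"yaw":0},{"dx":0,"dy":0,"dz":0,"yaw":0}]}}

```text
t: 24.65
eef_pos: [563.6, -22.3, 64.1]
tcp_rot: [3.141, 0.005, -0.285]
ft_force: [-7.5, 2.1, 1.8]
opening: 0.65
```

Emit:
{"api": "drive_tool", "payload": {"commands": [{"dx":0,"dy":0,"dz":-1,"yaw":0},{"dx":0,"dy":0,"dz":-1,"yaw":0},{"dx":0,"dy":0,"dz":0,"yaw":0}]}}

```text
t: 24.9
eef_pos: [563.6, -22.3, 62.3]
tcp_rot: [3.141, 0.005, -0.285]
ft_force: [-9.0, 2.8, 2.0]
opening: 0.648
```

Base ≈20.6 mm, floor expected at TCP ≈60.1.

Emit:
{"api": "drive_tool", "payload": {"commands": [{"dx":0,"dy":0,"dz":-1,"yaw":0},{"dx":0,"dy":0,"dz":-0.5,"yaw":0},{"dx":0,"dy":0,"dz":0,"yaw":0}]}}

```text
t: 25.15
eef_pos: [563.6, -22.3, 60.9]
tcp_rot: [3.141, 0.004, -0.285]
ft_force: [-10.3, 3.1, 3.2]
opening: 0.646
```

Emit:
{"api": "drive_tool", "payload": {"commands": [{"dx":0,"dy":0,"dz":-0.5,"yaw":0},{"dx":0,"dy":0,"dz":0,"yaw":0},{"dx":0,"dy":0,"dz":0,"yaw":0}]}}

```text
t: 25.4
eef_pos: [563.6, -22.3, 60.4]
tcp_rot: [3.141, 0.005, -0.285]
ft_force: [-10.9, 3.1, 4.3]
opening: 0.649
```

Emit:
{"api": "drive_tool", "payload": {"commands": [{"dx":0,"dy":0,"dz":-0.4,"yaw":0},{"dx":0,"dy":0,"dz":0,"yaw":0},{"dx":0,"dy":0,"dz":0,"yaw":0}]}}

```text
t: 25.65
eef_pos: [563.6, -22.3, 60.3]
tcp_rot: [3.141, 0.004, -0.285]
ft_force: [-10.8, 4.1, 7.3]
opening: 0.652
```

Emit:
{"api": "drive_tool", "payload": {"commands": [{"dx":0,"dy":0,"dz":-0.4,"yaw":0},{"dx":0,"dy":0,"dz":0,"yaw":0},{"dx":0,"dy":0,"dz":0,"yaw":0}]}}

```text
t: 25.9
eef_pos: [563.6, -22.3, 60.3]
tcp_rot: [3.141, 0.004, -0.285]
ft_force: [-12.7, 3.2, 11.1]
opening: 0.648
```

Emit:
{"api": "drive_tool", "payload": {"commands": [{"dx":-1,"dy":0.3,"dz":0,"yaw":0},{"dx":-0.9,"dy":0.3,"dz":0,"yaw":0},{"dx":0,"dy":0,"dz":0,"yaw":0},{"dx":0,"dy":0,"dz":0,"yaw":0}]}}

```text
t: 26.23
eef_pos: [563.4, -22.2, 60.2]
tcp_rot: [3.141, 0.0, -0.285]
ft_force: [-4.9, 0.8, 6.9]
opening: 0.649
```

Emit:
{"api": "drive_tool", "payload": {"commands": [{"dx":0,"dy":0,"dz":0,"yaw":0},{"dx":0,"dy":0,"dz":0,"yaw":0},{"dx":0,"dy":0,"dz":0,"yaw":0},{"dx":0,"dy":0,"dz":0,"yaw":0},{"dx":0,"dy":0,"dz":0,"yaw":0}], "grip": 1}}

```text
t: 26.65
eef_pos: [563.7, -22.2, 59.7]
tcp_rot: [3.142, -0.0, -0.285]
ft_force: [1.0, -0.3, 0.2]
opening: 0.945
```

Emit:
{"api": "drive_tool", "payload": {"commands": [{"dx":0,"dy":0,"dz":4,"yaw":0},{"dx":0,"dy":0,"dz":15,"yaw":0},{"dx":0,"dy":0,"dz":30,"yaw":0},{"dx":0,"dy":0,"dz":30,"yaw":0},{"dx":0,"dy":0,"dz":30,"yaw":0}]}}

```text
t: 27.07
eef_pos: [563.3, -22.2, 170.2]
tcp_rot: [3.141, 0.001, -0.285]
ft_force: [0.3, -0.2, -0.2]
opening: 1.002
```

Emit:
{"api": "drive_tool", "payload": {"commands": [{"dx":-25,"dy":20,"dz":20,"yaw":0},{"dx":-25,"dy":25,"dz":10,"yaw":0},{"dx":-25,"dy":25,"dz":0,"yaw":0},{"dx":-15,"dy":25,"dz":0,"yaw":0},{"dx":-10,"dy":30,"dz":0,"yaw":0}]}}

```text
t: 27.48
eef_pos: [461.9, 103.3, 199.5]
tcp_rot: [-3.142, -0.001, -0.286]
ft_force: [0.8, 0.8, 0.7]
opening: 0.997
```

Emit:
{"api": "drive_tool", "payload": {"commands": [{"dx":0,"dy":35,"dz":0,"yaw":0},{"dx":0,"dy":35,"dz":0,"yaw":0},{"dx":0,"dy":35,"dz":0,"yaw":0},{"dx":0,"dy":35,"dz":0,"yaw":0},{"dx":0,"dy":20,"dz":0,"yaw":0}]}}

```text
t: 27.9
eef_pos: [463.2, 265.8, 199.2]
tcp_rot: [-3.141, -0.0, -0.284]
ft_force: [-0.2, -0.8, 0.2]
opening: 1.0
```

```bash
python3 - <<'E'
from cyl import *
for c in C: cv2.imwrite(f"pics/{c}8.png",env.read_camera(c)[:,:,::-1])
a=cv2.imread("pics/top8.png")[120:300,280:430];b=cv2.imread("pics/side8.png")[150:310,250:400]
cv2.imwrite("pics/c8.png",np.hstack([cv2.resize(a,(375,450),interpolation=cv2.INTER_CUBIC),cv2.resize(b,(420,450),interpolation=cv2.INTER_CUBIC)]))
w=lambda x:(531+.9593*x,-12.8-.2825*x)
for q,p0 in (("tall_bottle",w(146)),("middle_bottle",w(90)),("jar",w(31))):
  for c in C:
    for r in env.trace(q,c)[:4]:
        m=r["pixels"].astype(float)
        if np.hypot(*(np.array(r["pixel"])-P(c,[*p0,80])[0]))<30: 
            f,e=fitc(q,{c:m},p0,18.4);d=f-[531,-12.8];print(q,c,m.sum(),np.round(f,1),round(e,3),"stand",np.round([.9593*d[0]-.2825*d[1],.2825*d[0]+.9593*d[1]],1))
s=env.state();print(s["t"],s["eef_pos"],s["ft_force"])
E
```

```text
tall_bottle top 460.0 [661.5 -50.6] 0.66 stand [135.8   0.6]
jar top 692.0 [558.8 -21.2] 0.042 stand [29.  -0.2]
28.3 [463.71272375 261.83038513 198.94558132] [0.02049097 0.20545408 0.14416925]
```

View pics/c8.png

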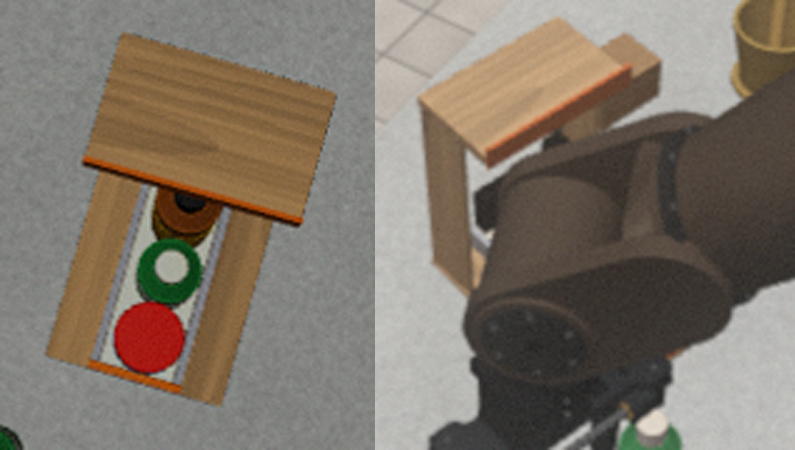

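Emit:
{"api": "drive_tool", "payload": {"commands": [{"dx":-5,"dy":-40,"dz":10,"yaw":0},{"dx":-5,"dy":-40,"dz":10,"yaw":0},{"dx":-5,"dy":-40,"dz":10,"yaw":0},{"dx":-5,"dy":-40,"dz":10,"yaw":0},{"dx":-5,"dy":-40,"dz":0,"yaw":0}]}}

```text
t: 28.72
eef_pos: [438.4, 60.5, 240.5]
tcp_rot: [-3.141, -0.003, -0.286]
ft_force: [1.2, -0.4, 0.2]
opening: 1.001
```

Emit:
{"api": "drive_tool", "payload": {"commands": [{"dx":0,"dy":-40,"dz":0,"yaw":0},{"dx":0,"dy":-40,"dz":0,"yaw":0},{"dx":0,"dy":-40,"dz":0,"yaw":0},{"dx":0,"dy":-40,"dz":0,"yaw":0},{"dx":0,"dy":-40,"dz":0,"yaw":0}]}}

```text
t: 29.13
eef_pos: [437.7, -139.8, 239.1]
tcp_rot: [3.141, -0.001, -0.287]
ft_force: [1.0, 0.8, 0.1]
opening: 1.001
```

Emit:
{"api": "drive_tool", "payload": {"commands": [{"dx":-10,"dy":-40,"dz":0,"yaw":0},{"dx":-10,"dy":-40,"dz":0,"yaw":0},{"dx":-10,"dy":-40,"dz":0,"yaw":0},{"dx":-10,"dy":-40,"dz":0,"yaw":0},{"dx":-10,"dy":-40,"dz":0,"yaw":0}]}}

```text
t: 29.55
eef_pos: [386.9, -339.6, 239.0]
tcp_rot: [3.141, -0.0, -0.287]
ft_force: [0.5, 0.3, 0.3]
opening: 1.001
```

```bash
python3 - <<'E'
from cyl import *
for c in C: cv2.imwrite(f"pics/{c}9.png",env.read_camera(c)[:,:,::-1])
b=cv2.imread("pics/side9.png")[150:310,240:400]
w=lambda x:(531+.9593*x,-12.8-.2825*x)
b=cv2.resize(b,None,fx=3.7,fy=3.7,interpolation=cv2.INTER_CUBIC)
for q,x,col in(("jar",31,(0,255,0)),("middle_bottle",90,(255,255,0)),("tall_bottle",146,(255,0,255))):
    mm=cv2.resize(sil(q,"side",*w(x),18.4)[150:310,240:400],None,fx=3.7,fy=3.7);cs,_=cv2.findContours((mm>.5).astype(np.uint8),0,2);cv2.drawContours(b,cs,-1,col,1)
cv2.imwrite("pics/c9.png",b)
for q,p0 in (("tall_bottle",w(146)),("middle_bottle",w(90)),("jar",w(31))):
  for c in C:
    for r in env.trace(q,c)[:4]:
        m=r["pixels"].astype(float)
        if np.hypot(*(np.array(r["pixel"])-P(c,[*p0,80])[0]))<30: 
            f,e=fitc(q,{c:m},p0,18.4);d=f-[531,-12.8];print(q,c,m.sum(),np.round(f,1),round(e,3),"stand",np.round([.9593*d[0]-.2825*d[1],.2825*d[0]+.9593*d[1]],1))
s=env.state();print(s["t"],s["eef_pos"],s["ft_force"])
E
```

```text
tall_bottle side 824.0 [667.  -53.2] 0.245 stand [141.9  -0.3]
tall_bottle side 201.0 [722.  -59.2] 3.896 stand [196.3   9.4]
tall_bottle top 462.0 [663.4 -50.1] 0.663 stand [137.6   1.6]
middle_bottle side 617.0 [615.3 -39.2] 0.228 stand [88.3 -1.6]
middle_bottle top 566.0 [616.8 -37.9] 0.1 stand [89.4  0.1]
jar side 678.0 [557.8 -20.7] 0.148 stand [28.  0.]
jar top 641.0 [559.1 -20.6] 0.065 stand [29.2  0.4]
29.95 [ 388.77634732 -336.17893857  238.98693274] [-0.27766433 -0.05219366 -0.20337078]
```

View pics/c9.png

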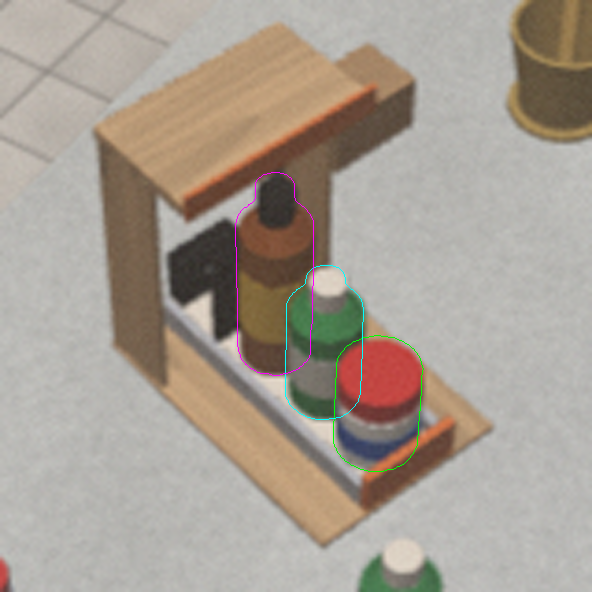

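```bash
python3 -c "
from cell import env
print(env.job_done(), env.state()['t'])"
```

```text
the job is handed in; nothing more can be done
the job is handed in; nothing more can be done
```

The lane is loaded in the order asked and the job is handed in at about 30 s of the 69 s. No verdict is reported, and I have no pusher reading; I take it from the row's position to be near 14 mm.

- **Tall bottle:** I set it down in front of the roof, because the drive cannot tilt the tool to reach under it. I felt the floor at about 18.4 mm in the stand's frame. The held middle bottle, still above the floor, then slid it back almost to the sprung plate.
- **Middle bottle:** I used the left-most of the two green bottles and lowered it until the force showed contact, again at about 18.4 mm.
- **Jar:** I used the larger of the two jars. It pushed the row back against the spring at 9–10 N, went down behind the lip with at most about 13 N upward on the tool, and was released on the floor at about 18.5 mm.

**Last checks:**
- In the side picture, all three stand upright in one tight row. They match the expected outlines at stand x 31, 90 and 146 mm to within about a pixel.
- Fitted positions agree except at the edges:

| Thing | Fitted stand x (mm) | Allowed at the end (mm) |
|---|---|---|
| Jar | 28–29 | 26–37 |
| Middle bottle | 88–89 | 84–98 |
| Tall bottle, side camera | 142 | 138–156 |
| Tall bottle, top camera | 137.6 | 138–156 |

- The top-camera value for the tall bottle is slightly low, but the roof half hides it there and the fit is poor, so I gave it no weight.
- The jar fits about 2 mm ahead of where it can physically be (31 mm, touching the lip), which suggests my stand position is about 2 mm off along the lane.
- All fitted sideways positions were within 2 mm of the lane's middle line.
- The wrist force is about zero and the arm is clear of the stand. I saw no sign that the mortar, tub or carton moved, but I did not re-measure them.

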